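# Check the bent lath, then thread the hinge pin through both bushings

### The job

Pick up the green infrared thermometer, point its lens level and square-on at the middle of the black dot on the bent lath from about 12 cm away, and hold it steady there for two seconds, then lay it back flat on the bench top. Then take the red-handled hinge pin out of its wooden holder and lower it through the upper and then the lower brass bushing of the bending form until its tip shows clearly below the lower bushing, about midway between that bushing and the base board, touching neither the board with its tip nor the bushing with its handle. Finish while still gripping the pin by its handle and holding it still there without letting go, and do not knock over the coffee cup or the glue bottle.

Things in the scene. Friction and masses are not known exactly. Their poses are not given: they have to be found in the camera images.
- form: Bending form, fixed: plywood base board 220 x 220 x 18 mm with a half-round block (top 98 mm up, lath 100 mm), a pale lath bent round its -y side, two steel pegs (110 mm) and, along the +y edge, a dark steel back plate (top 143 mm up, 22 mm from the holes' axis) with two brass bushings one above the other. Origin: centre of the board's underside, on the bench; z up; turned about z by up to 0.3 rad.
- upper_bushing (a point): Centre of the top face of the upper brass bushing, at (0, 69, 133) mm in the form's frame. Each bushing is a block 46 x 44 mm, 18 mm thick, with a vertical through hole of 15 mm diameter, countersunk 4 mm at the rim. Both holes share one vertical axis.
- lower_bushing (a point): Centre of the top face of the lower brass bushing, 73 mm above the bench, straight below the upper one. Its underside is at 55 mm: 37 mm of free height down to the base board's top. 42 mm free between the two bushings.
- dot (a point): Centre of the black round dot (36 mm across) on the outer face of the bent lath, 70 mm above the bench, at (0, -101, 70) mm in the form's frame. The dot stands upright and faces the form's own -y. Axes as the form's.
- thermometer: Stick-type infrared thermometer, loose, 150 mm long, 32 wide, 30 high, about 0.15 kg, lying flat on the bench: green body (x from -70 to +60 mm) with grey screen and orange key on top, black lens barrel in front. Origin: centre of its underside; x forward out of the lens, z up. It sights along x, 15 mm above its underside. Grip it across its sides near the origin.
- lens (a point): Front of the thermometer's lens, at (80, 0, 15) mm in its frame; axes as the thermometer's.
- holder: Dark wooden holder block, fixed to the bench, 70 x 70 mm, 60 mm high, with a vertical hole of 14 mm diameter, 45 mm deep, in the middle of its top, in which the pin stands. Origin: centre of its underside.
- pin: Hinge pin, loose, about 0.16 kg, upright in the holder: steel rod of 12 mm diameter, 130 mm long, tapered over the last 6 mm of its tip, with a red handle of 24 x 24 mm square section from 130 to 176 mm above the tip and a stud 4 mm higher. Origin: centre of the tip, at the bottom (15 mm above the bench at the start); z up along the rod; x and y square to the handle's faces.
- coffee_cup: Black lidded coffee cup, 80 mm across, 102 mm high, standing loose; leave it standing. Origin: centre of its underside; z up.
- glue_bottle: White glue bottle with orange cap, 56 mm across, 160 mm high, standing loose at the far side of the bench; leave it standing. Origin: centre of its underside; z up.
Things that resemble listed ones, but are neither listed nor needed, are in the scene too. Leave any blue or pink look-alike of the thermometer alone.

How it is judged:
By the outcome, as a careful person would: the job done as asked, in the order asked, and still so for the second after the job is handed in, while the arm keeps its last pose, push and grip.
It also fails if it takes over 72 s, if anything falls off the work surface, if the arm or the gripper's body presses on something with over 40 N, if the wrist force passes 120 N, or if a joint passes its speed limit or range.

### The arm

A 7-joint arm with a two-finger parallel gripper is mounted at the origin on the work surface. World frame = base frame: x ahead of the robot, y to its left, z up, the work surface at z = 0. Lengths are in m, angles in rad, forces in N, time in s.
With the tool pointing down it reaches from about 0.35 to 0.9 m from the base axis. Payload 7.2 kg.
Tool frame: the origin (TCP) lies on the centre line of the jaws, within the pads' length; the fingertips stand 19 mm ahead of it and the grasp point (between the pads) is the TCP; z points along the fingers, y is the direction in which the jaws open and shut (so a half turn about z gives the same grasp; the last joint's range is limited). The gripper opens to 88 mm and grips with 3 to 60 N. Pads are 20 mm wide; open, the fingers measure 115 mm over their backs; the gripper's body (75 mm by 178 mm) begins 61 mm behind the grasp point.
Start: joints at [-1.263, 0.411, -0.013, 1.596, 0.006, 1.134, -0.082], TCP at [0.229, 0.581, 0.242] pointing down, gripper open.
Joint ranges: [-2.95, 2.95], [-0.29, 1.99], [-1.47, 1.44], [0.14, 2.54], [-1.03, 4.17], [0.13, 1.85], [-2.86, 2.86]. Speed limits (rad/s): [2.39, 2.39, 3.01, 3.01, 3.14, 3.14, 3.14].

### API

Orientations are given as a unit quaternion [x, y, z, w].
In Python, from plant import bot, vision gives the robot as it stands.
- The arm moves only by the shell command python3 -m creep 'ROWS' [FORCE]. ROWS is JSON, a list that holds one entry, the list of rows, each a list of 7 numbers: the turn, a rotation vector about the tool's x, y, z in degrees, then the shift along the tool's x, y, z in m, then the finger opening in m, from 0 to 0.0878. In form: [[[wx, wy, wz, dx, dy, dz, claw], ...]]. A call has 1 to 20 rows; each row shifts and turns the commanded pose from where the row before left it, along the tool's axes as they then stand; what a row does not reach is not made up. A row lasts 1/12 s, in which the tool goes at most 41.7 mm and 7.16 degrees, less where a joint would pass 70% of its speed; a pose out of reach is approached as far as the arm can. A call with a gripper value outside its range is refused whole. The fingers move at their own pace and stop on an object; FORCE is the grip in N (left out, the last holds). Time passes only in rows, so rows that do not move let the fingers close. It gives the time, the measured TCP pose, the force and the opening at its end, in the units of the state.
- bot.state(): the state, without advancing time (a new reading comes with each control period).
- vision.camera(name): name is "scene" or "top" or "wrist"; returns (picture, depth): 384x512x3 uint8, red, green, blue; 384x512 float32, m along the optical axis (not along the pixel's ray), 0 where there is no reading.
- vision.get_calibration(name): a dict with "fx", "fy", "cx", "cy" (pixels), "origin" and "rotation" of the camera in the world. Camera axes: x right, y down, z forward; pixel columns grow to the right and rows downward; lengths in m; the calibration is good to about 2 mm. A picture is of the moment at which its call begins: read the wrist's pose just before it. get_calibration takes no time and is no camera call; for the wrist camera it gives the pose at the moment of the call.
- bot.hand_in(): hands the job in, once; it reports no verdict.
The state is a dict: "time": time; "joint_pos": joint angles; "joint_velocities": joint speeds; "effort": joint torques, N m; "eef_pos": TCP position; "tcp_rot": TCP orientation; "wrist_force": force on the tool from outside, world axes, zero at the start; "ft_torque": the same for the moment, N m; "opening": finger opening in m.
Only numpy, scipy, OpenCV 4.12 (cv2) and the standard library are available. Lean on these libraries where they do the work, as an engineer would, in place of code of your own. Each camera call takes 0.05 s, during which the arm holds its last target.

## Working session

There is one attempt and no reset: what is moved stays moved. The work goes in short steps, Python scripts to look and compute and a shell command to move; the robot and the scene stay as the last step left them, time stands still between calls to the robot, and variables do not carry over. Pictures are saved under pics/ and viewed, and the job is handed in when it is done.

```bash
ls; mkdir -p pics; python3 - <<'E'
from plant import bot, vision
import cv2
print(bot.state())
for n in ("scene","top","wrist"):
    c=vision.get_calibration(n); print(n,c)
    p,d=vision.camera(n); cv2.imwrite(f"pics/{n}0.png",p[:,:,::-1])
    import numpy as np; np.save(f"pics/{n}0.npy",d); 
E
```

```text
pics
{'time': 0.0, 'joint_pos': array([-1.26323013,  0.41191349, -0.01277446,  1.59703827,  0.00563397,
        1.13428063, -0.08222375]), 'joint_velocities': array([ 8.25129198e-04,  4.84620215e-04,  1.52942957e-03, -3.47417882e-04,
        1.09840766e-03, -1.49309008e-03,  1.85005763e-05]), 'effort': array([-4.92379240e-04, -5.87952554e+01,  6.42373022e-01, -2.91087717e+01,
       -5.36227541e-02,  1.80337677e-02,  1.65381471e-04]), 'eef_pos': array([0.22920554, 0.58094843, 0.24080262]), 'tcp_rot': array([ 1.86744003e-01,  9.82408283e-01, -7.96710533e-04, -9.07327909e-05]), 'wrist_force': array([0.54357674, 0.59991518, 0.40100023]), 'ft_torque': array([-0.04380012,  0.03683599,  0.00214023]), 'opening': 0.08794624628317929}
scene {'fx': 450.0106659482011, 'fy': 450.0106659482011, 'cx': 256.60643012133147, 'cy': 195.04646962755862, 'origin': array([1.07902677, 0.58199707, 0.8478015 ]), 'rotation': array([ 0.30200394,  0.86763674, -0.36929822, -0.1400676 ])}
top {'fx': 375.7640884778987, 'fy': 375.7640884778987, 'cx': 257.34293772487314, 'cy': 190.89992802293258, 'origin': array([ 0.53908227, -0.0184022 ,  1.10995041]), 'rotation': array([-0.70525819,  0.70804579, -0.0296136 ,  0.02012687])}
wrist {'fx': 293.8820803388248, 'fy': 293.8820803388248, 'cx': 252.6227715650975, 'cy': 192.3268846458244, 'origin': array([0.15232183, 0.61209334, 0.38376302]), 'rotation': array([0.81692675, 0.55636617, 0.08481663, 0.12606947])}
```

View pics/scene0.png

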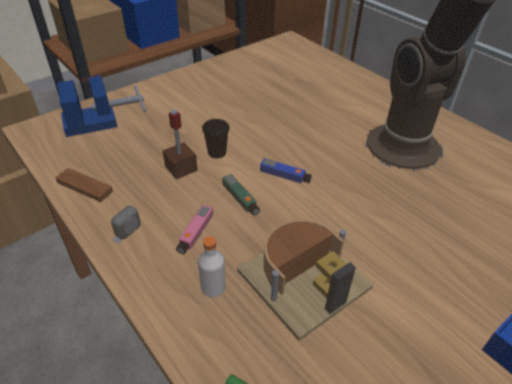

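View pics/top0.png

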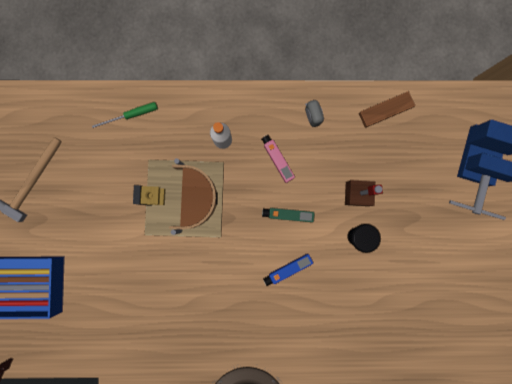

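View pics/wrist0.png

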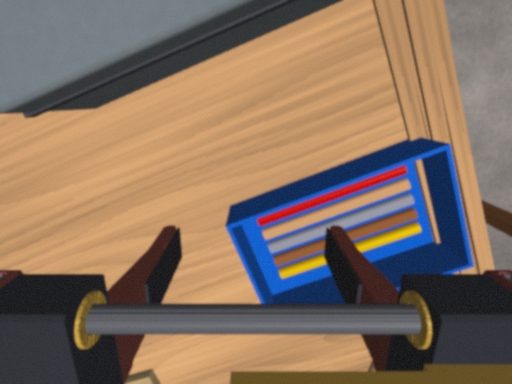

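```bash
cat > h.py <<'E'
import numpy as np, cv2
from scipy.spatial.transform import Rotation as R
from plant import bot, vision
def ray(c,u,v):
    uv=np.stack([np.asarray(u,float),np.asarray(v,float)],-1)
    d=np.concatenate([(uv-[c['cx'],c['cy']])/[c['fx'],c['fy']],np.ones(uv.shape[:-1]+(1,))],-1)
    return R.from_quat(c['rotation']).apply(d.reshape(-1,3)).reshape(d.shape)
def onz(c,u,v,z):
    d=ray(c,u,v); return c['origin']+d*((z-c['origin'][2])/d[...,2])[...,None]
def cloud(c,depth):
    v,u=np.indices(depth.shape); return c['origin']+ray(c,u,v)*depth[...,None]
def proj(c,P):
    p=R.from_quat(c['rotation']).inv().apply(np.atleast_2d(P)-c['origin'])
    return np.c_[c['fx']*p[:,0]/p[:,2]+c['cx'],c['fy']*p[:,1]/p[:,2]+c['cy']]
E
python3 - <<'E'
from h import *
c=vision.get_calibration("top"); d=np.load("pics/top0.npy"); p=cv2.imread("pics/top0.png")
P=cloud(c,d)
for uv in [(320,260),(300,300),(150,300),(184,198),(195,195),(150,196),(138,196),(366,238),(357,193),(375,189),(290,216)]:
    print(uv,P[uv[1],uv[0]].round(4))
hsv=cv2.cvtColor(p,cv2.COLOR_BGR2HSV)
for n,(x0,y0,x1,y1) in dict(form=(120,145,240,250),obj=(240,130,400,270)).items():
    cv2.imwrite(f"pics/{n}_c.png",cv2.resize(p[y0:y1,x0:x1],None,fx=5,fy=5,interpolation=cv2.INTER_CUBIC))
E
```

```text
(320, 260) [ 4.137e-01 -2.162e-01  1.000e-04]
(300, 300) [ 0.2991 -0.156   0.0004]
(150, 300) [0.3023 0.278  0.0009]
(184, 198) [0.5917 0.1646 0.1014]
(195, 195) [0.5998 0.1355 0.0998]
(150, 196) [0.5992 0.2639 0.0704]
(138, 196) [0.5952 0.2749 0.1428]
(366, 238) [ 0.4826 -0.3231  0.0994]
(357, 193) [ 0.6061 -0.3125  0.0606]
(375, 189) [ 0.6071 -0.3188  0.1969]
(290, 216) [ 0.5426 -0.1268  0.0271]
```

View pics/form_c.png

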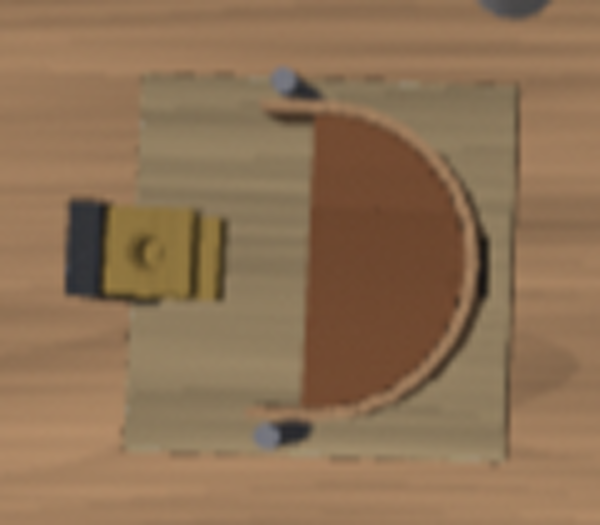

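View pics/obj_c.png

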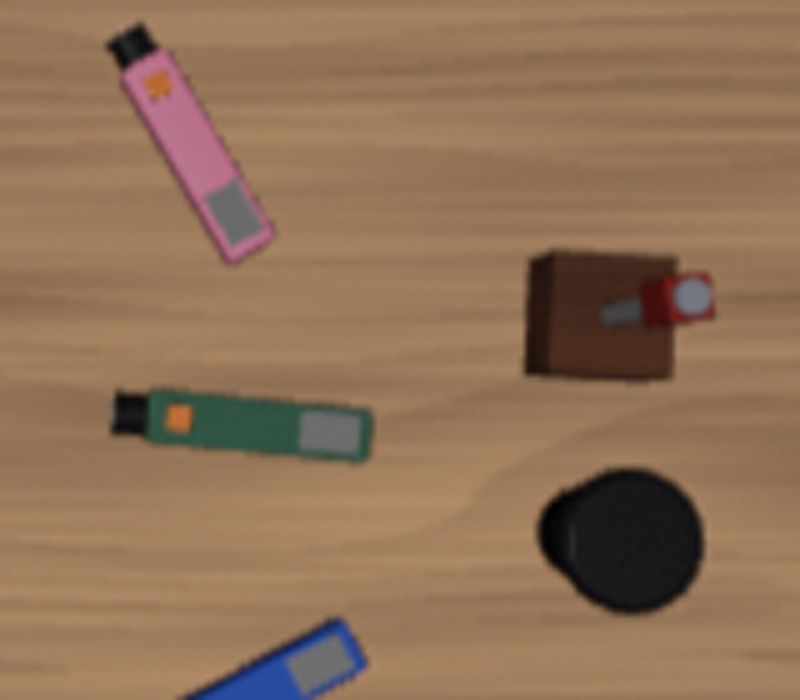

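```bash
python3 - <<'E'
from h import *
c=vision.get_calibration("top"); 
g=lambda pts,o:[((x+.5)/5-.5+o[0],(y+.5)/5-.5+o[1]) for x,y in pts]
B=np.array(g([(140,74),(518,84),(507,461),(125,452)],(120,145)))
Pb=onz(c,B[:,0],B[:,1],.018); print("board",Pb.round(4),Pb.mean(0))
# edges length; yaw: form +y is image left
yv=(Pb[0]+Pb[3]-Pb[1]-Pb[2])/2; xv=(Pb[0]+Pb[1]-Pb[2]-Pb[3])/2
print(np.linalg.norm(yv),np.linalg.norm(xv), "yaw from y",np.arctan2(-yv[0],yv[1]),"from x",np.arctan2(xv[1],xv[0]))
H=g([(147,252)],(120,145))[0]; print("hole",onz(c,*H,.133))
T=g([(147,390),(372,409),(366,462),(147,442)],(240,130)); T=np.array(T); Pt=onz(c,T[:,0],T[:,1],.03);print("therm",Pt.round(4))
L=np.array(g([(113,392),(113,433)],(240,130)));print("lens",onz(c,L[:,0],L[:,1],.025).round(4))
Hd=np.array(g([(559,251),(677,258),(671,379),(550,377)],(240,130)));Ph=onz(c,Hd[:,0],Hd[:,1],.06);print("holder",Ph.round(4),Ph.mean(0))
s=g([(692,297)],(240,130))[0];print("stud",onz(c,*s,.195))
# depth-based hole refinement: bushing top extents
d=np.load("pics/top0.npy");P=cloud(c,d)
m=(abs(P[...,2]-.133)<.004)&(abs(P[...,0]-.6)<.06)&(abs(P[...,1]-.25)<.08)
print("bush",m.sum(),P[m].min(0),P[m].max(0),P[m].mean(0))
m=(P[...,2]>.17)&(abs(P[...,0]-.6)<.06)&(abs(P[...,1]+.31)<.08); print("pin top",P[m].mean(0),m.sum())
m=(P[...,2]>.09)&(abs(P[...,0]-.48)<.07)&(abs(P[...,1]+.32)<.08); print("cup",P[m].mean(0),m.sum())
E
```

```text
board [[0.7093 0.2868 0.018 ]
 [0.7029 0.0663 0.018 ]
 [0.4836 0.0722 0.018 ]
 [0.4899 0.2918 0.018 ]] [0.59643574 0.17927803 0.018     ]
0.2201417891760866 0.2194031041541921 yaw from y -0.028820759575815674 from x -0.02504099385586062
hole [0.59822382 0.24951077 0.133     ]
therm [[ 0.5669 -0.0664  0.03  ]
 [ 0.5555 -0.1958  0.03  ]
 [ 0.5251 -0.1919  0.03  ]
 [ 0.5371 -0.0662  0.03  ]]
lens [[ 0.566  -0.0469  0.025 ]
 [ 0.5424 -0.0468  0.025 ]]
holder [[ 0.6435 -0.2977  0.06  ]
 [ 0.6393 -0.3644  0.06  ]
 [ 0.5711 -0.3592  0.06  ]
 [ 0.5725 -0.2911  0.06  ]] [ 0.60661342 -0.3281139   0.06      ]
stud [ 0.60718522 -0.32678666  0.195     ]
bush 276 [0.57737517 0.22581592 0.1290355 ] [0.62419208 0.2723546  0.13679333] [0.59995151 0.24948561 0.13223711]
pin top [ 0.60815522 -0.32442161  0.18867762] 116
cup [ 0.4841929  -0.32196192  0.10025   ] 694
```

```bash
python3 -m creep '[[[0,0,6.7,0,0,0,0.07],[0,0,6.7,0,0,0,0.07],[0,0,6.7,0,0,0,0.07],[0,0,6.7,0,0,0,0.07],[0,0,6.7,0,0,0,0.07],[0,0,6.7,0,0,0,0.07],[0,0,6.7,0,0,0,0.07],[0,0,6.7,0,0,0,0.07],[0,0,6.7,0,0,0,0.07],[0,0,6.7,0,0,0,0.07],[0,0,6.7,0,0,0,0.07]]]' 20
cat > st.py <<'E'
from h import *
import sys
s=bot.state(); r=R.from_quat(s['tcp_rot']).as_matrix()
print('t',round(s['time'],2),'p',s['eef_pos'].round(4),'open',round(s['opening'],4),'F',s['wrist_force'].round(1),'j',s['joint_pos'].round(2))
print('x',r[:,0].round(4),'y',r[:,1].round(4),'z',r[:,2].round(4), 'yang',np.degrees(np.arctan2(r[1,1],r[0,1])).round(2))
if len(sys.argv)>3:
    print('tool delta',(r.T@(np.array(sys.argv[1:4],float)-s['eef_pos'])).round(4))
E
python3 st.py .5466 -.126 .2
```

```text
time: 1.07
eef_pos: [0.2293, 0.5812, 0.2413]
tcp_rot: [0.741, 0.672, -0.0, 0.0]
wrist_force: [-0.3, 0.4, -0.2]
opening: 0.0698
t 1.07 p [0.2293 0.5812 0.2413] open 0.0698 F [-0.3  0.4 -0.2] j [-1.45  0.41  0.25  1.61 -0.11  1.13 -1.27]
x [ 9.690e-02  9.953e-01 -5.000e-04] y [ 9.953e-01 -9.690e-02 -1.000e-04] z [-2.e-04 -5.e-04 -1.e+00] yang -5.56
tool delta [-0.6731  0.3843  0.0416]
```

```bash
python3 -m creep '[[[0,0,0,-0.034,0.0194,0,0.07],[0,0,0,-0.034,0.0194,0,0.07],[0,0,0,-0.034,0.0194,0,0.07],[0,0,0,-0.034,0.0194,0,0.07],[0,0,0,-0.034,0.0194,0,0.07],[0,0,0,-0.034,0.0194,0,0.07],[0,0,0,-0.034,0.0194,0,0.07],[0,0,0,-0.034,0.0194,0,0.07],[0,0,0,-0.034,0.0194,0,0.07],[0,0,0,-0.034,0.0194,0,0.07],[0,0,0,-0.034,0.0194,0,0.07],[0,0,0,-0.034,0.0194,0,0.07],[0,0,0,-0.034,0.0194,0,0.07],[0,0,0,-0.034,0.0194,0,0.07],[0,0,0,-0.034,0.0194,0,0.07],[0,0,0,-0.034,0.0194,0,0.07],[0,0,0,-0.034,0.0194,0,0.07],[0,0,0,-0.034,0.0194,0,0.07],[0,0,0,-0.03,0.01,0,0.07],[0,0,0,-0.01,0.005,0,0.07]]]'
python3 st.py .5466 -.126 .2
python3 - <<'E'
from h import *
import pickle
c=vision.get_calibration("wrist"); p,d=vision.camera("wrist"); pickle.dump((c,p,d),open("pics/w1.pkl","wb"))
cv2.imwrite("pics/w1.png",p[:,:,::-1])
print(c['origin'],R.from_quat(c['rotation']).as_matrix()[:,2])
E
```

```text
time: 2.73
eef_pos: [0.5328, -0.1066, 0.2418]
tcp_rot: [0.74, 0.672, -0.001, 0.001]
wrist_force: [-0.4, -0.2, -1.1]
opening: 0.0698
t 2.73 p [ 0.5328 -0.1066  0.2418] open 0.0698 F [-0.4 -0.2 -1.1] j [-0.44  0.31  0.7   1.83 -0.22  1.08  0.24]
x [ 0.0965  0.9953 -0.0025] y [ 9.953e-01 -9.650e-02  7.000e-04] z [ 4.0e-04 -2.6e-03 -1.0e+00] yang -5.54
tool delta [-0.0179  0.0156  0.0418]
[ 0.54086554 -0.02322321  0.38438365] [-0.02861413 -0.30161518 -0.95300027]
```

View pics/w1.png

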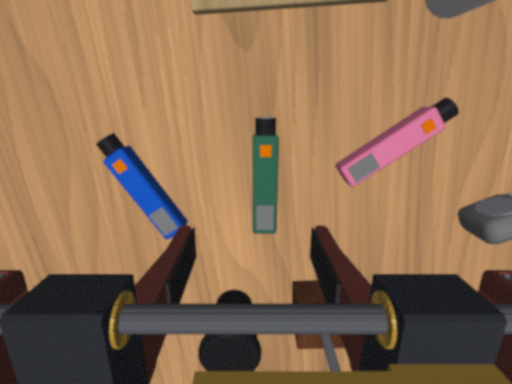

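```bash
python3 - <<'E'
from h import *
import pickle
c,p,d=pickle.load(open("pics/w1.pkl","rb"))
cv2.imwrite("pics/w1c.png",cv2.resize(p[105:245,200:340,::-1],None,fx=4,fy=4,interpolation=cv2.INTER_CUBIC))
hsv=cv2.cvtColor(p,cv2.COLOR_RGB2HSV); m=(hsv[...,0]>60)&(hsv[...,0]<95)&(hsv[...,1]>70)
n,l,st,ce=cv2.connectedComponentsWithStats(m.astype(np.uint8)); i=1+st[1:,4].argmax(); print(st[i])
m=(l==i)
ys,xs=np.nonzero(m)
# per row left/right edges -> z .03 
rows=range(ys.min()+4,ys.max()-3); mid=[]
for y in rows:
    x=xs[ys==y]; a=onz(c,x.min()-.5,y,.03);b=onz(c,x.max()+.5,y,.03); mid.append(np.r_[(a+b)[:2]/2,np.linalg.norm(a-b)])
mid=np.array(mid); k=np.polyfit(mid[:,1],mid[:,0],1); print("width",np.median(mid[:,2]),"dx/dy",k)
f=onz(c,265,ys.min()-.5,.03);b=onz(c,265,ys.max()+.5,.03);print(f,b, "origin y", f[1]-.06, b[1]+.07)
y0=f[1]-.06; print("x at",np.polyval(k,y0),"heading yang",-np.degrees(np.arctan(k[0])))
E
python3 st.py .5466 -.126 .2
```

```text
[ 254  134   24   99 1555]
width 0.028287649212112423 dx/dy [0.09813353 0.55879948]
[ 0.55192659 -0.06370024  0.03      ] [ 0.54117293 -0.19246234  0.03      ] origin y -0.12370023920764883 -0.12246234270190848
x at 0.5466603380829942 heading yang -5.604691633153656
t 2.78 p [ 0.533  -0.1066  0.2417] open 0.0697 F [-0.1 -1.4  0.4] j [-0.44  0.31  0.7   1.83 -0.22  1.08  0.24]
x [ 0.0971  0.9953 -0.0026] y [ 9.953e-01 -9.710e-02  7.000e-04] z [ 5.0e-04 -2.7e-03 -1.0e+00] yang -5.57
tool delta [-0.0179  0.0154  0.0417]
```

View pics/w1c.png

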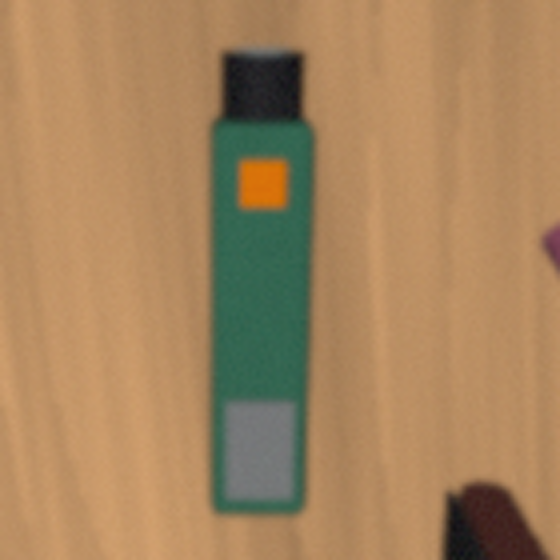

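```bash
python3 st.py .5467 -.1237 .0225; python3 -m creep '[[[0,0,0,-0.0157,0.0152,0.03,0.065],[0,0,0,0,0,0.035,0.065],[0,0,0,0,0,0.035,0.065],[0,0,0,0,0,0.035,0.065],[0,0,0,0,0,0.03,0.065],[0,0,0,0,0,0.025,0.065],[0,0,0,0,0,0.015,0.065],[0,0,0,0,0,0.009,0.065],[0,0,0,0,0,0.004,0.065],[0,0,0,0,0,0,0.065],[0,0,0,0,0,0,0.065]]]' 25; python3 st.py .5467 -.1237 .0225
```

```text
t 2.78 p [ 0.533  -0.1066  0.2417] open 0.0697 F [-0.1 -1.4  0.4] j [-0.44  0.31  0.7   1.83 -0.22  1.08  0.24]
x [ 0.0971  0.9953 -0.0026] y [ 9.953e-01 -9.710e-02  7.000e-04] z [ 5.0e-04 -2.7e-03 -1.0e+00] yang -5.57
tool delta [-0.0151  0.0151  0.2192]
time: 3.7
eef_pos: [0.5469, -0.118, 0.0244]
tcp_rot: [0.739, 0.674, 0.0, 0.0]
wrist_force: [0.7, 0.1, -0.5]
opening: 0.065
t 3.7 p [ 0.5469 -0.118   0.0244] open 0.065 F [ 0.7  0.1 -0.5] j [-0.25  0.63  0.51  1.96 -0.49  0.67  0.48]
x [9.100e-02 9.959e-01 2.000e-04] y [ 0.9959 -0.091   0.001 ] z [ 1.e-03  1.e-04 -1.e+00] yang -5.22
tool delta [-0.0057  0.0003  0.0019]
```

```bash
python3 -m creep '[[[0,0,0.3,-0.0055,0.0003,0.0015,0.065],[0,0,0,0,0,0,0.065],[0,0,0,0,0,0,0.02],[0,0,0,0,0,0,0.02],[0,0,0,0,0,0,0.02],[0,0,0,0,0,0,0.02],[0,0,0,0,0,0,0.02],[0,0,0,0,0,0,0.02]]]' 25; python3 st.py .5467 -.1237 .0225
```

```text
time: 4.37
eef_pos: [0.5462, -0.1235, 0.0222]
tcp_rot: [0.74, 0.672, 0.0, 0.0]
wrist_force: [-0.1, 0.1, 0.6]
opening: 0.0317
t 4.37 p [ 0.5462 -0.1235  0.0222] open 0.0317 F [-0.1  0.1  0.6] j [-0.24  0.64  0.51  1.96 -0.49  0.67  0.48]
x [9.620e-02 9.954e-01 1.000e-04] y [ 9.954e-01 -9.620e-02  1.000e-04] z [ 1.e-04  1.e-04 -1.e+00] yang -5.52
tool delta [-0.0001  0.0005 -0.0003]
```

```bash
python3 -m creep '[[[0,0,0,0,0,-0.01,0.02],[0,0,0,0,0,-0.02,0.02],[0,0,0,0,0,-0.02,0.02],[0,0,0,0,0,-0.005,0.02],[0,0,0,0,0,0,0.02]]]' 25; python3 st.py .5883 -.1217 .0772;
python3 - <<'E'
from h import *
p=cv2.imread("pics/scene0.png"); cv2.imwrite("pics/sc.png",cv2.resize(p[215:345,225:385],None,fx=5,fy=5,interpolation=cv2.INTER_CUBIC))
# top board edges: gradient fit along each side
c=vision.get_calibration("top"); p=cv2.imread("pics/top0.png").astype(float); 
Pb=np.array([[.7093,.2868,.018],[.7029,.0663,.018],[.4836,.0722,.018],[.4899,.2918,.018]])
lab=cv2.cvtColor(p.astype(np.float32)/255,cv2.COLOR_BGR2LAB)
lines=[]
for i in range(4):
    a,b=Pb[i],Pb[(i+1)%4]; cen=Pb.mean(0); n=np.array([-(b-a)[1],(b-a)[0],0]);n/=np.linalg.norm(n); 
    if n@(a-cen)<0:n=-n
    pts=[]
    for t in np.linspace(.06,.94,60):
        s=np.arange(-.009,.009,.0003); q=a+t*(b-a)+s[:,None]*n
        uv=proj(c,q).astype(np.float32); val=cv2.remap(lab,uv[:,0].reshape(1,-1),uv[:,1].reshape(1,-1),cv2.INTER_LINEAR)[0]
        w=cv2.GaussianBlur(val,(1,9),0); g=np.linalg.norm(w[8:]-w[:-8],axis=1)
        j=g.argmax()+4; pts.append(q[j]);
    pts=np.array(pts)[:,:2]; l=cv2.fitLine(pts.astype(np.float32),cv2.DIST_HUBER,0,.001,.001).ravel()
    dd=l[:2]; ang=np.degrees(np.arctan2(dd[1],dd[0]))
    r=(pts-l[2:])@np.array([-dd[1],dd[0]]); print(i,"ang mod90",((ang+45)%90)-45,"mid",l[2:].round(4),"resid",np.abs(r).mean().round(5)); lines.append(l)
E
```

```text
time: 4.78
eef_pos: [0.5472, -0.1237, 0.0787]
tcp_rot: [0.74, 0.672, 0.001, 0.001]
wrist_force: [-0.1, 0.7, -1.2]
opening: 0.032
t 4.78 p [ 0.5472 -0.1237  0.0787] open 0.032 F [-0.1  0.7 -1.2] j [-0.29  0.55  0.58  1.94 -0.43  0.77  0.43]
x [9.630e-02 9.954e-01 3.000e-04] y [ 0.9954 -0.0963  0.003 ] z [ 0.003 -0.    -1.   ] yang -5.52
tool delta [0.006  0.0407 0.0017]
0 ang mod90 -2.2789307 mid [0.7075 0.1778] resid 0.00197
1 ang mod90 -2.131218 mid [0.5546 0.0694] resid 0.00159
2 ang mod90 -2.4725952 mid [0.4882 0.1882] resid 0.00175
3 ang mod90 -2.2102585 mid [0.5911 0.2897] resid 0.00173
```

View pics/sc.png

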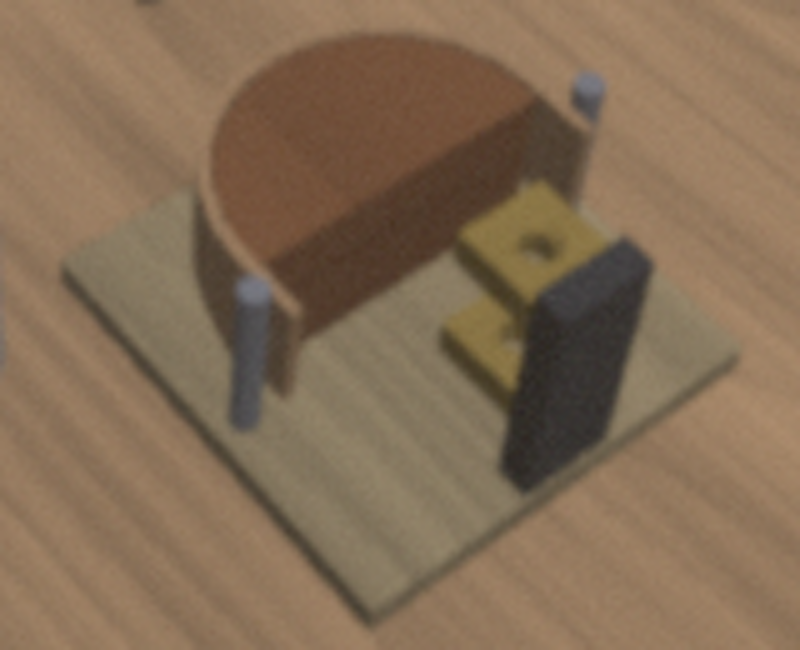

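```bash
python3 - <<'E'
from h import *
c=vision.get_calibration("scene")
g=lambda pts:np.array([((x+.5)/5-.5+225,(y+.5)/5-.5+215) for x,y in pts])
q=g([(63,266),(371,610),(738,352),(541,246),(253,288),(588,85)])
L,Bm,Rt=[onz(c,*q[i],.018) for i in range(3)]
print(L,Bm,Rt,"hole",onz(c,*q[3],.133),"centre",(L+Rt)/2)
print("pegs",onz(c,*q[4],.11),onz(c,*q[5],.11))
# L=(+x,-y), Bm=(+x,+y), Rt=(-x,+y)
y=Bm-L; x=Bm-Rt; print(np.linalg.norm(x),np.linalg.norm(y),"yaw",np.degrees(np.arctan2(-y[0],y[1])),np.degrees(np.arctan2(x[1],x[0])))
k=onz(c,*q[4],.11)-onz(c,*q[5],.11);print("peg yaw",np.degrees(np.arctan2(k[1],k[0])))
c=vision.get_calibration("top")
t=np.array([((x+.5)/5-.5+120,(y+.5)/5-.5+145) for x,y in [(284,80),(267,436)]])
a,b=onz(c,*t[0],.11),onz(c,*t[1],.11);k=a-b;print("top pegs",a,b,np.degrees(np.arctan2(k[1],k[0])))
E
```

```text
[0.70377927 0.07225387 0.018     ] [0.70983824 0.28611484 0.018     ] [0.49569809 0.29519315 0.018     ] hole [0.59948971 0.25243462 0.133     ] centre [0.59973868 0.18372351 0.018     ]
pegs [0.69159045 0.18480379 0.11      ] [0.50318513 0.19218692 0.11      ]
0.2143324959043825 0.2139467858383959 yaw -1.6228315350961373 -2.427556824892543
peg yaw -2.244129808661998
top pegs [0.69155215 0.18423926 0.11      ] [0.50207    0.19116279 0.11      ] -2.0926105321976696
```

```bash
python3 -m creep '[[[0,0,0,0.003,0.02,0,0.02],[0,0,0,0.003,0.019,0.0015,0.02],[0,0,-1.75,0,0,0,0.02],[0,0,-1.75,0,0,0,0.02],[0,0,0,0,0,0,0.02],[0,0,0,0,0,0,0.02],[0,0,0,0,0,0,0.02]]]' 25; python3 st.py .5865 -.1215 .0772
python3 - <<'E'
from h import *
import pickle
for n in ("wrist","top"):
    c=vision.get_calibration(n); p,d=vision.camera(n); pickle.dump((c,p,d),open(f"pics/{n}2.pkl","wb"))
    if n=="top": p=cv2.resize(p[140:270,120:360],None,fx=3.3,fy=3.3,interpolation=cv2.INTER_CUBIC)
    cv2.imwrite(f"pics/{n}2.png",p[:,:,::-1])
E
```

```text
time: 5.37
eef_pos: [0.5846, -0.1217, 0.0754]
tcp_rot: [0.72, 0.694, -0.0, -0.0]
wrist_force: [0.2, -0.5, -1.6]
opening: 0.0321
t 5.37 p [ 0.5846 -0.1217  0.0754] open 0.0321 F [ 0.2 -0.5 -1.6] j [-0.27  0.61  0.55  1.84 -0.42  0.81  0.46]
x [3.660e-02 9.993e-01 2.000e-04] y [ 9.993e-01 -3.660e-02 -9.000e-04] z [-9.e-04  3.e-04 -1.e+00] yang -2.1
tool delta [ 0.0002  0.0019 -0.0018]
```

View pics/wrist2.png

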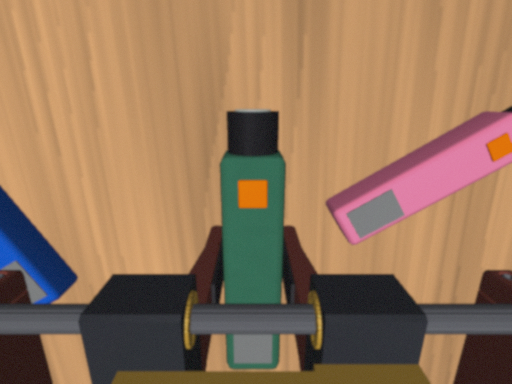

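View pics/top2.png

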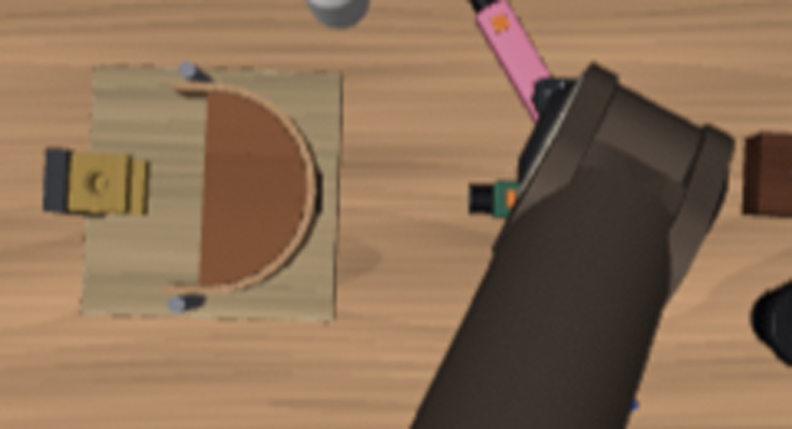

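```bash
python3 - <<'E'
from h import *
import pickle
c,p,d=pickle.load(open("pics/top2.pkl","rb"))
cv2.imwrite("pics/t2c.png",cv2.resize(p[170:225,205:285,::-1],None,fx=10,fy=10,interpolation=cv2.INTER_CUBIC))
c,p,d=pickle.load(open("pics/wrist2.pkl","rb"))
# heading of thermometer in hand: orange key centre & lens mid edges
for y,z in ((120,.067+.003),(140,.07),(170,.085),(190,.085),(210,.085)):
    row=p[y].astype(int); hsv=cv2.cvtColor(p[y:y+1],cv2.COLOR_RGB2HSV)[0]
    m=(row.sum(1)<120) if y<150 else ((hsv[:,0]>60)&(hsv[:,0]<95)&(hsv[:,1]>70))
    x=np.nonzero(m)[0]; x=x[(x>200)&(x<300)]; print(y,x.min(),x.max(),((onz(c,x.min()-.5,y,z)+onz(c,x.max()+.5,y,z))/2).round(4))
E
```

```text
120 228 276 [ 0.5871 -0.0478  0.07  ]
140 229 276 [ 0.587  -0.0575  0.07  ]
170 221 283 [ 0.5864 -0.0694  0.085 ]
190 222 283 [ 0.5862 -0.0791  0.085 ]
210 223 282 [ 0.5859 -0.0892  0.085 ]
```

View pics/t2c.png

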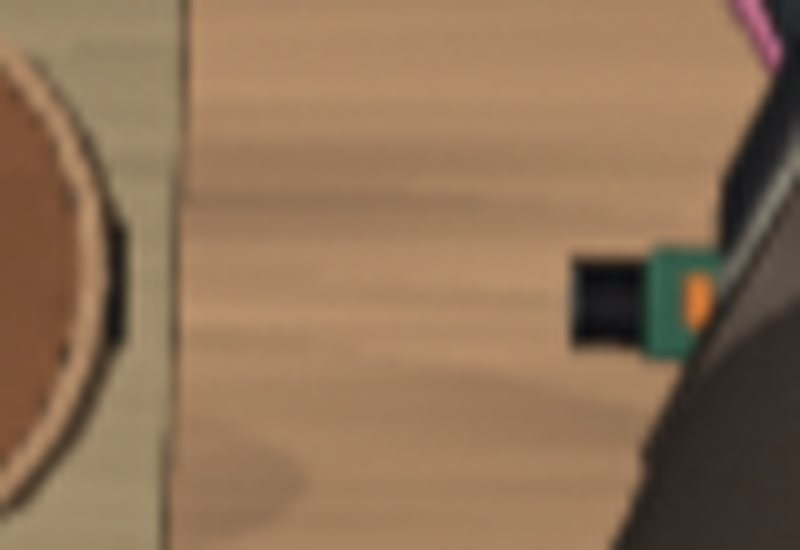

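```bash
python3 - <<'E'
from h import *
c=vision.get_calibration("top")
D=onz(c,205+12.5-.45,170+28.2-.45,.07);L=onz(c,205+57.2-.45,170+30.4-.45,.069);Dt=onz(c,205+12.5-.45,170+28.2-.45,.088)
print(D,L,Dt)
n=np.array([.036,1,0]); v=D-L; print("dist",v@n,"lateral x",v[0]-.036*v[1])
E
python3 st.py .5865 -.1215 .0772
```

```text
[0.59373494 0.07906467 0.07      ] [ 0.58721893 -0.04465055  0.069     ] [0.59278898 0.07737766 0.088     ]
dist 0.12394979432402743 lateral x 0.002062262225326272
t 5.47 p [ 0.5851 -0.1216  0.0756] open 0.0317 F [-0.2  0.5 -2.3] j [-0.27  0.61  0.55  1.84 -0.42  0.81  0.46]
x [3.630e-02 9.993e-01 2.000e-04] y [ 9.993e-01 -3.630e-02 -2.000e-04] z [-2.e-04  2.e-04 -1.e+00] yang -2.08
tool delta [ 0.0001  0.0014 -0.0016]
```

```bash
python3 -m creep '[[[0,0,0,0.002,0.0017,-0.0017,0.02],[0,0,0,0,0,0,0.02],[0,0,0,0,0,0,0.02],[0,0,0,0,0,0,0.02],[0,0,0,0,0,0,0.02]]]' 25; python3 st.py .5865 -.1195 .0772; python3 -m creep '[[[0,0,0,0,0,0,0.02],[0,0,0,0,0,0,0.02],[0,0,0,0,0,0,0.02],[0,0,0,0,0,0,0.02],[0,0,0,0,0,0,0.02],[0,0,0,0,0,0,0.02],[0,0,0,0,0,0,0.02],[0,0,0,0,0,0,0.02],[0,0,0,0,0,0,0.02],[0,0,0,0,0,0,0.02],[0,0,0,0,0,0,0.02],[0,0,0,0,0,0,0.02],[0,0,0,0,0,0,0.02],[0,0,0,0,0,0,0.02],[0,0,0,0,0,0,0.02],[0,0,0,0,0,0,0.02]]]' 25; python3 st.py .5865 -.1195 .0772
```

```text
time: 5.88
eef_pos: [0.5873, -0.1194, 0.0774]
tcp_rot: [0.72, 0.694, 0.0, 0.0]
wrist_force: [0.0, 0.3, -1.6]
opening: 0.032
t 5.88 p [ 0.5873 -0.1194  0.0774] open 0.032 F [ 0.   0.3 -1.6] j [-0.27  0.61  0.55  1.84 -0.42  0.81  0.46]
x [0.0354 0.9994 0.    ] y [ 9.994e-01 -3.540e-02  1.000e-04] z [ 1.e-04  0.e+00 -1.e+00] yang -2.03
tool delta [-0.0001 -0.0008  0.0002]
time: 7.22
eef_pos: [0.5873, -0.1195, 0.0773]
tcp_rot: [0.72, 0.694, 0.0, -0.0]
wrist_force: [-0.5, -0.0, -2.1]
opening: 0.0318
t 7.22 p [ 0.5873 -0.1195  0.0773] open 0.0318 F [-0.5 -0.  -2.1] j [-0.27  0.61  0.55  1.84 -0.42  0.81  0.46]
x [0.0354 0.9994 0.    ] y [ 0.9994 -0.0354  0.    ] z [ 0.  0. -1.] yang -2.03
tool delta [-0.0001 -0.0008  0.0001]
```

```bash
python3 -m creep '[[[0,0,0,0,0,0,0.02],[0,0,0,0,0,0,0.02],[0,0,0,0,0,0,0.02],[0,0,0,0,0,0,0.02],[0,0,0,0,0,0,0.02],[0,0,0,0,0,0,0.02],[0,0,0,0,0,0,0.02],[0,0,0,0,0,0,0.02],[0,0,0,0,0,0,0.02],[0,0,0,0,0,0,0.02],[0,0,0,0,0,0,0.02],[0,0,0,0,0,0,0.02],[0,0,0,0,0,0,0.02],[0,0,0,0,0,0,0.02],[0,0,0,0,0,0,0.02],[0,0,0,0,0,0,0.02],[0,0,0,0,0,0,0.02],[0,0,0,0,0,0,0.02],[0,0,0,0,0,0,0.02],[0,0,0,0,0,0,0.02]]]' 25; python3 st.py .5865 -.1195 .0772
python3 -m creep '[[[0,0,0,0,-0.01,0,0.02],[0,0,0,0,-0.02,0,0.02],[0,0,0,0,-0.01,0.005,0.02],[0,0,0,0,0,0.015,0.02],[0,0,0,0,0,0.015,0.02],[0,0,0,0,0,0.01,0.02],[0,0,0,0,0,0.005,0.02],[0,0,0,0,0,0,0.02],[0,0,0,0,0,0,0.02]]]' 25; python3 st.py .5465 -.1195 .0223
```

```text
time: 8.88
eef_pos: [0.5873, -0.1195, 0.0773]
tcp_rot: [0.72, 0.694, 0.0, -0.0]
wrist_force: [1.0, -0.5, -1.6]
opening: 0.0319
t 8.88 p [ 0.5873 -0.1195  0.0773] open 0.0319 F [ 1.  -0.5 -1.6] j [-0.27  0.61  0.55  1.84 -0.42  0.81  0.46]
x [0.0354 0.9994 0.    ] y [ 0.9994 -0.0354  0.    ] z [ 0.  0. -1.] yang -2.03
tool delta [-0.0001 -0.0008  0.0001]
time: 9.63
eef_pos: [0.5474, -0.1183, 0.0274]
tcp_rot: [0.72, 0.694, -0.0, -0.0]
wrist_force: [0.1, -0.9, -0.4]
opening: 0.0322
t 9.63 p [ 0.5474 -0.1183  0.0274] open 0.0322 F [ 0.1 -0.9 -0.4] j [-0.25  0.63  0.5   1.96 -0.47  0.67  0.52]
x [ 3.560e-02  9.994e-01 -2.000e-04] y [ 9.994e-01 -3.560e-02 -3.000e-04] z [-3.e-04 -2.e-04 -1.e+00] yang -2.04
tool delta [-0.0013 -0.0009  0.0051]
```

```bash
python3 -m creep '[[[0,0,0,0,0,0.003,0.02],[0,0,0,0,0,0.0018,0.02],[0,0,0,0,0,0,0.02],[0,0,0,0,0,0,0.02]]]' 25; python3 st.py .5465 -.1195 .0223
python3 -m creep '[[[0,0,0,0,0,0,0.05],[0,0,0,0,0,0,0.06],[0,0,0,0,0,0,0.065],[0,0,0,0,0,0,0.065],[0,0,0,0,0,0,0.065],[0,0,0,0,0,-0.01,0.065],[0,0,0,0,0,-0.03,0.065],[0,0,0,0,0,-0.035,0.065],[0,0,0,0,0,-0.035,0.065],[0,0,0,0,0,-0.035,0.065],[0,0,0,0,0,-0.035,0.065],[0,0,0,0,0,-0.035,0.065],[0,0,0,0,0,-0.03,0.065],[0,0,0,0,0,-0.02,0.065],[0,0,0,0,0,0,0.065]]]' 25; python3 st.py .607 -.326 .3
python3 - <<'E'
from h import *
import pickle
for n in ("wrist",):
    c=vision.get_calibration(n); p,d=vision.camera(n); pickle.dump((c,p,d),open(f"pics/{n}3.pkl","wb"))
    cv2.imwrite(f"pics/{n}3.png",p[:,:,::-1])
E
```

```text
time: 9.97
eef_pos: [0.5474, -0.118, 0.0227]
tcp_rot: [0.72, 0.694, 0.0, 0.0]
wrist_force: [-0.1, 0.3, -2.0]
opening: 0.0317
t 9.97 p [ 0.5474 -0.118   0.0227] open 0.0317 F [-0.1  0.3 -2. ] j [-0.24  0.63  0.5   1.96 -0.48  0.66  0.52]
x [3.540e-02 9.994e-01 1.000e-04] y [ 9.994e-01 -3.540e-02  2.000e-04] z [ 2.e-04  1.e-04 -1.e+00] yang -2.03
tool delta [-0.0015 -0.0009  0.0004]
time: 11.22
eef_pos: [0.5489, -0.1191, 0.2928]
tcp_rot: [0.72, 0.694, 0.003, 0.003]
wrist_force: [0.1, 0.1, 0.5]
opening: 0.0649
t 11.22 p [ 0.5489 -0.1191  0.2928] open 0.0649 F [0.1 0.1 0.5] j [-0.42  0.29  0.71  1.72 -0.21  1.19  0.3 ]
x [3.620e-02 9.993e-01 4.000e-04] y [ 0.9993 -0.0362  0.0075] z [ 7.5e-03  1.0e-04 -1.0e+00] yang -2.07
tool delta [-0.2047  0.0656 -0.0068]
```

View pics/wrist3.png

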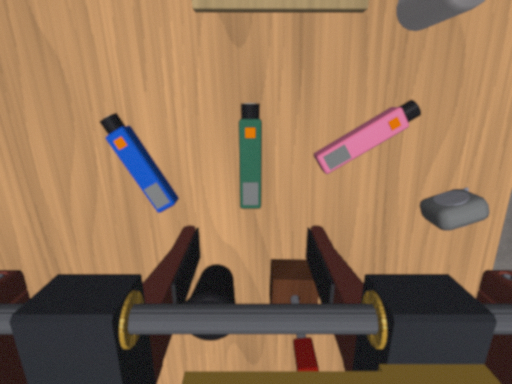

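```bash
python3 -m creep '[[[0,0,0,-0.015,0.003,-0.001,0.065],[0,0,0,-0.034,0.006,-0.001,0.065],[0,0,0,-0.038,0.006,-0.001,0.065],[0,0,0,-0.038,0.006,-0.001,0.065],[0,0,0,-0.038,0.006,-0.001,0.065],[0,0,0,-0.038,0.006,-0.001,0.065],[0,0,0,-0.036,0.006,-0.001,0.065],[0,0,0,-0.03,0.005,-0.001,0.065],[0,0,0,-0.015,0.003,0,0.065],[0,0,0,0,0,0,0.065],[0,0,0,0,0,0,0.065]]]' 25; python3 st.py .607 -.326 .3
python3 - <<'E'
from h import *
import pickle
for n in ("wrist",):
    c=vision.get_calibration(n); p,d=vision.camera(n); pickle.dump((c,p,d),open(f"pics/{n}4.pkl","wb"))
    cv2.imwrite(f"pics/{n}4.png",p[:,:,::-1])
E
```

```text
time: 12.18
eef_pos: [0.5833, -0.4021, 0.2938]
tcp_rot: [0.72, 0.694, -0.001, -0.001]
wrist_force: [0.6, 0.2, -0.1]
opening: 0.0651
t 12.18 p [ 0.5833 -0.4021  0.2938] open 0.0651 F [ 0.6  0.2 -0.1] j [ 0.12  0.6   0.7   1.33 -0.38  1.36  0.78]
x [3.770e-02 9.993e-01 9.000e-04] y [ 0.9993 -0.0377 -0.0026] z [-0.0026  0.001  -1.    ] yang -2.16
tool delta [ 0.077   0.0208 -0.0062]
```

View pics/wrist4.png

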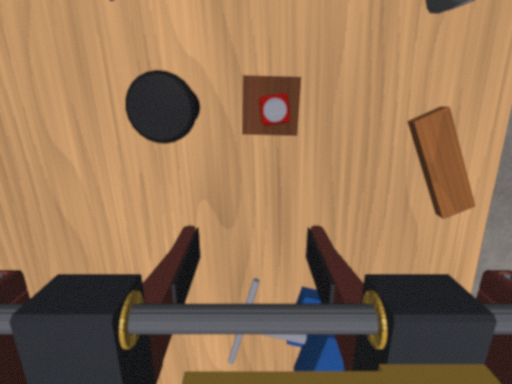

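The wrist view shows the red handle top with its grey stud at about (275,109), in the holder. Measuring it now.

```bash
python3 - <<'E'
from h import *
import pickle
c,p,d=pickle.load(open("pics/wrist4.pkl","rb"))
cv2.imwrite("pics/w4c.png",cv2.resize(p[70:145,235:310,::-1],None,fx=8,fy=8,interpolation=cv2.INTER_CUBIC))
q=p.astype(int); red=((q[...,0]>110)&(q[...,1]<60)&(q[...,2]<60)).astype(np.uint8); red[:, :200]=0; red[150:]=0
cs,_=cv2.findContours(red,cv2.RETR_EXTERNAL,cv2.CHAIN_APPROX_NONE); k=max(cs,key=cv2.contourArea)
b=cv2.boxPoints(cv2.minAreaRect(k)); P=onz(c,b[:,0],b[:,1],.191); print(b,P.round(4),P.mean(0))
e=P[1]-P[0]; print("yaw mod90",((np.degrees(np.arctan2(e[1],e[0]))+45)%90)-45, cv2.minAreaRect(k))
P=cloud(c,d); m=(P[...,2]>.17)&(abs(P[...,0]-.607)<.03)&(abs(P[...,1]+.326)<.03); print(P[m].mean(0),P[m][:,2].max(),np.median(P[m][:,2]),m.sum())
E
```

```text
[[258.06158  95.4923 ]
 [286.49237  91.93845]
 [290.1693  121.35383]
 [261.73853 124.90768]] [[ 0.5906 -0.3156  0.191 ]
 [ 0.6132 -0.3138  0.191 ]
 [ 0.6161 -0.3366  0.191 ]
 [ 0.5929 -0.3385  0.191 ]] [ 0.60322467 -0.32612392  0.191     ]
yaw mod90 4.642677184790777 ((274.1154479980469, 108.42306518554688), (29.644298553466797, 28.652021408081055), 82.87498474121094)
[ 0.59550315 -0.32306648  0.30605604] 0.43668836483677187 0.195565812520058 1650
```

View pics/w4c.png

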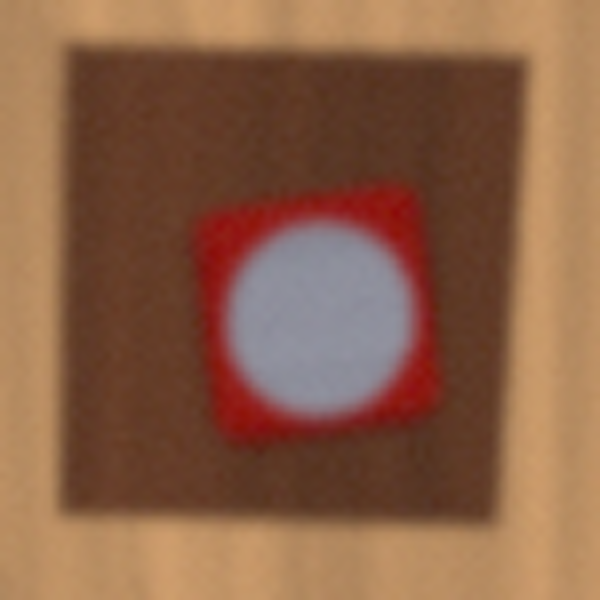

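```bash
python3 -m creep '[[[0,0,-3.5,0,0,0,0.065],[0,0,-3.5,0,0,0,0.065],[0,0,0,0.03,0.005,0,0.065],[0,0,0,0.03,0.006,0,0.065],[0,0,0,0.015,0.003,0,0.065],[0,0,0,0,0,0,0.065],[0,0,0,0,0,0,0.065]]]' 25; python3 st.py .604 -.3262 .168
```

```text
time: 12.82
eef_pos: [0.5925, -0.3227, 0.2956]
tcp_rot: [0.674, 0.739, 0.001, -0.0]
wrist_force: [0.3, 0.0, 0.5]
opening: 0.0652
t 12.82 p [ 0.5925 -0.3227  0.2956] open 0.0652 F [0.3 0.  0.5] j [-0.    0.52  0.68  1.42 -0.33  1.31  0.79]
x [-0.091   0.9959  0.0011] y [9.959e-01 9.100e-02 4.000e-04] z [ 3.0e-04  1.2e-03 -1.0e+00] yang 5.22
tool delta [-0.0047  0.0111  0.1276]
```

```bash
python3 -m creep '[[[0,0,0,-0.0047,0.011,0,0.065],[0,0,0,0,0,0.02,0.065],[0,0,0,0,0,0.02,0.065],[0,0,0,0,0,0,0.065],[0,0,0,0,0,0,0.065]]]' 25; python3 st.py .604 -.3262 .168
python3 - <<'E'
from h import *
import pickle
for n in ("wrist",'scene'):
    c=vision.get_calibration(n); p,d=vision.camera(n); pickle.dump((c,p,d),open(f"pics/{n}5.pkl","wb"))
    if n=='scene': p=cv2.resize(p[40:200,100:260],None,fx=3.7,fy=3.7)
    cv2.imwrite(f"pics/{n}5.png",p[:,:,::-1])
E
```

```text
time: 13.23
eef_pos: [0.6023, -0.3296, 0.2549]
tcp_rot: [0.676, 0.737, -0.001, -0.001]
wrist_force: [0.8, -0.1, 1.0]
opening: 0.0649
t 13.23 p [ 0.6023 -0.3296  0.2549] open 0.0649 F [ 0.8 -0.1  1. ] j [ 0.01  0.57  0.66  1.44 -0.36  1.25  0.8 ]
x [-8.570e-02  9.963e-01  7.000e-04] y [ 0.9963  0.0857 -0.0021] z [-2.1e-03  5.0e-04 -1.0e+00] yang 4.92
tool delta [0.0032 0.0022 0.0869]
```

View pics/wrist5.png

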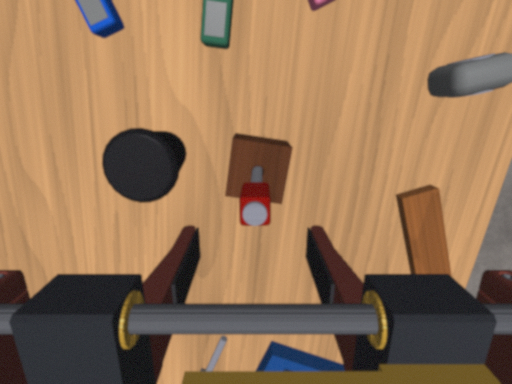

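View pics/scene5.png

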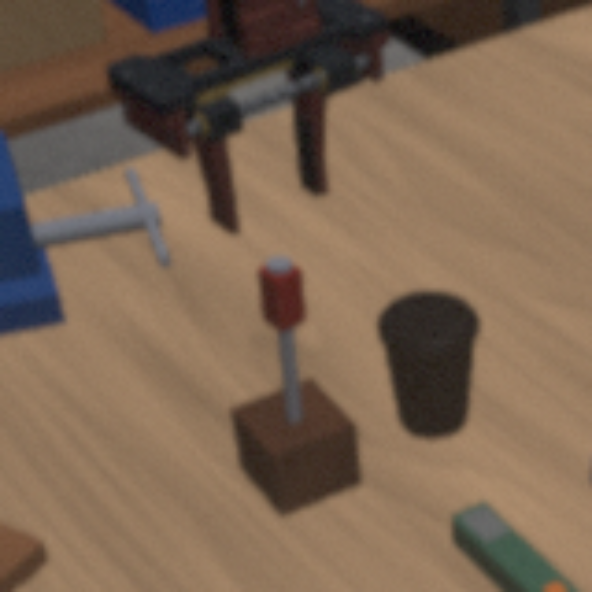

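```bash
python3 -m creep '[[[0,0,0,0.0035,0.001,0.01,0.065],[0,0,0,0,0,0.02,0.065],[0,0,0,0,0,0.02,0.065],[0,0,0,0,0,0.02,0.065],[0,0,0,0,0,0.012,0.065],[0,0,0,0,0,0.004,0.065],[0,0,0,0,0,0,0.065],[0,0,0,0,0,0,0.065]]]' 25; python3 st.py .604 -.3262 .168
```

```text
time: 14.0
eef_pos: [0.6042, -0.3261, 0.1705]
tcp_rot: [0.676, 0.737, 0.0, 0.001]
wrist_force: [0.3, 0.4, -0.9]
opening: 0.065
t 14.0 p [ 0.6042 -0.3261  0.1705] open 0.065 F [ 0.3  0.4 -0.9] j [ 0.03  0.64  0.63  1.54 -0.41  1.09  0.83]
x [-8.650e-02  9.962e-01 -7.000e-04] y [9.962e-01 8.650e-02 9.000e-04] z [ 1.e-03 -6.e-04 -1.e+00] yang 4.96
tool delta [-0.0001 -0.0002  0.0025]
```

```bash
python3 -m creep '[[[0,0,0,0,0,0.0015,0.065],[0,0,0,0,0,0,0.03],[0,0,0,0,0,0,0.015],[0,0,0,0,0,0,0.015],[0,0,0,0,0,0,0.015],[0,0,0,0,0,0,0.015],[0,0,0,0,0,0,0.015],[0,0,0,0,0,0,0.015],[0,0,0,0,0,0,0.015]]]' 35; python3 st.py .604 -.3262 .168
python3 - <<'E'
from h import *
import pickle
for n in ("wrist",'scene'):
    c=vision.get_calibration(n); p,d=vision.camera(n); pickle.dump((c,p,d),open(f"pics/{n}6.pkl","wb"))
    if n=='scene': p=cv2.resize(p[40:200,100:260],None,fx=3.7,fy=3.7)
    cv2.imwrite(f"pics/{n}6.png",p[:,:,::-1])
E
```

```text
time: 14.75
eef_pos: [0.605, -0.3255, 0.1682]
tcp_rot: [0.676, 0.737, 0.001, 0.001]
wrist_force: [3.0, -0.5, -1.9]
opening: 0.0236
t 14.75 p [ 0.605  -0.3255  0.1682] open 0.0236 F [ 3.  -0.5 -1.9] j [ 0.03  0.64  0.63  1.54 -0.41  1.09  0.83]
x [-8.710e-02  9.962e-01 -5.000e-04] y [0.9962 0.0871 0.0022] z [ 2.2e-03 -3.0e-04 -1.0e+00] yang 5.0
tool delta [-0.0006 -0.0011  0.0002]
```

View pics/scene6.png

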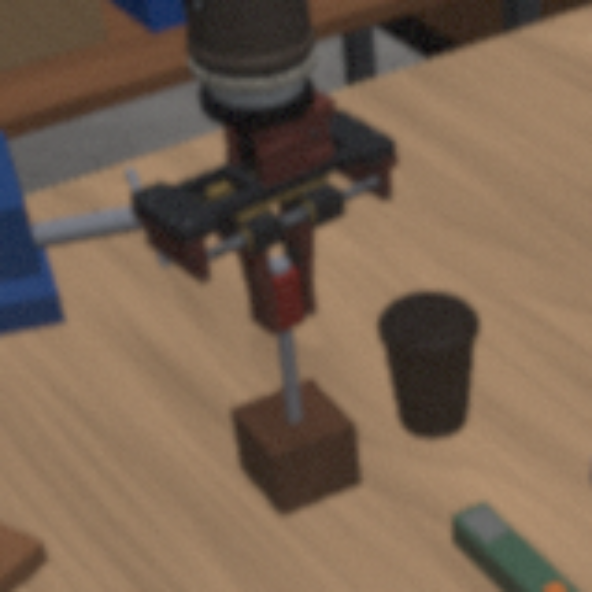

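```bash
python3 -m creep '[[[0,0,0,0,0,-0.01,0.015],[0,0,0,0,0,-0.02,0.015],[0,0,0,0,0,-0.025,0.015],[0,0,0,0,0,-0.025,0.015],[0,0,0,0,0,-0.025,0.015],[0,0,0,0,0,-0.025,0.015],[0,0,0,0,0,-0.025,0.015],[0,0,0,0,0,-0.02,0.015],[0,0,0,0,0,-0.01,0.015],[0,0,0,0,0,0,0.015],[0,0,0,0,0,0,0.015]]]' 35; python3 st.py .598 .249 .35
python3 - <<'E'
from h import *
import pickle
for n in ("wrist",'scene'):
    c=vision.get_calibration(n); p,d=vision.camera(n); pickle.dump((c,p,d),open(f"pics/{n}7.pkl","wb"))
    if n=='scene': p=cv2.resize(p[20:200,100:260],None,fx=3.3,fy=3.3)
    cv2.imwrite(f"pics/{n}7.png",p[:,:,::-1])
E
```

```text
time: 15.77
eef_pos: [0.6033, -0.3258, 0.3522]
tcp_rot: [0.676, 0.737, -0.0, -0.001]
wrist_force: [0.3, 1.1, -1.8]
opening: 0.0238
t 15.77 p [ 0.6033 -0.3258  0.3522] open 0.0238 F [ 0.3  1.1 -1.8] j [ 0.01  0.52  0.69  1.3  -0.33  1.44  0.76]
x [-8.630e-02  9.963e-01  6.000e-04] y [ 0.9963  0.0863 -0.001 ] z [-1.1e-03  5.0e-04 -1.0e+00] yang 4.95
tool delta [0.5731 0.0443 0.0025]
```

View pics/scene7.png

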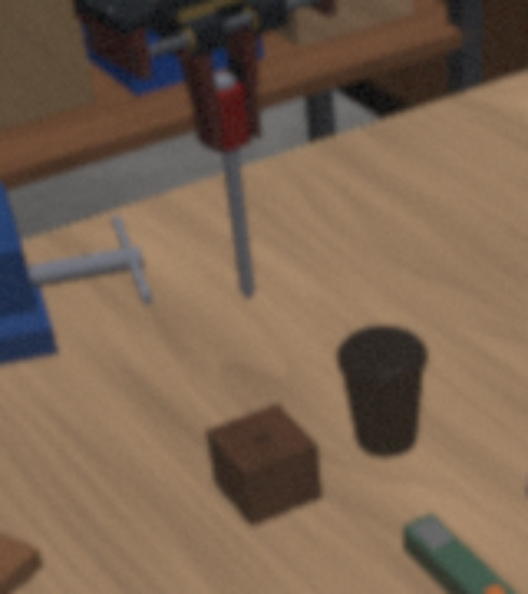

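View pics/wrist7.png

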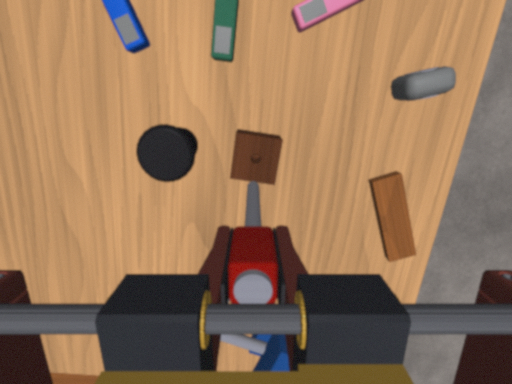

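```bash
python3 - <<'E'
from h import *
import pickle
s=bot.state(); r=R.from_quat(s['tcp_rot']).as_matrix(); o=s['eef_pos']
tip=o+r@[0,0,.153]; top=o+r@[0,0,.02]
for n,box in (("wrist",(225,170,285,240)),("scene",(150,50,195,125))):
    c,p,d=pickle.load(open(f"pics/{n}7.pkl","rb"))
    print(n,"pred tip",proj(c,tip),"pred rod@26mm",proj(c,o+r@[0,0,.026]), "1mm jac x,y,z tool",[(proj(c,tip+r[:,i]*.005)-proj(c,tip))[0].round(2) for i in range(3)])
    x0,y0,x1,y1=box
    cv2.imwrite(f"pics/{n}7c.png",cv2.resize(p[y0:y1,x0:x1,::-1],None,fx=8,fy=8,interpolation=cv2.INTER_CUBIC))
E
```

```text
wrist pred tip [[252.18988819 182.49407073]] pred rod@26mm [[252.18809435 236.27490922]] 1mm jac x,y,z tool [array([-0.  , -4.62]), array([ 4.77, -0.  ]), array([ 0.  , -1.27])]
scene pred tip [[175.46893448 109.46143323]] pred rod@26mm [[169.83582742  64.42122385]] 1mm jac x,y,z tool [array([1.15, 0.78]), array([-1.56,  0.71]), array([0.2 , 1.64])]
```

View pics/wrist7c.png

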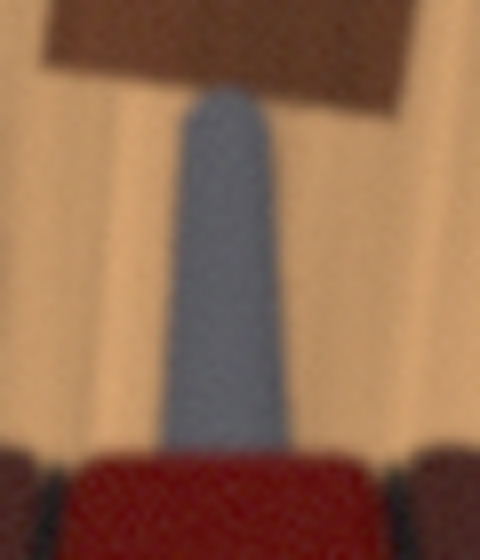

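View pics/scene7c.png

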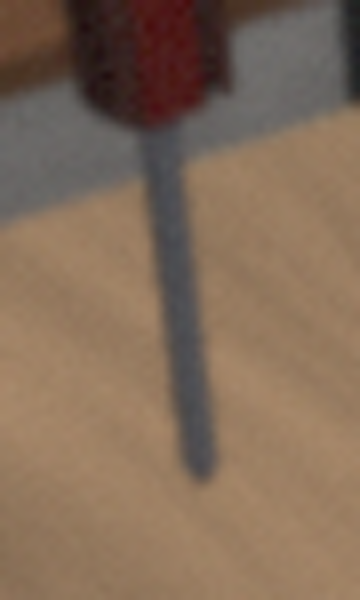

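```bash
python3 -m creep '[[[0,0,0,0.01,0.001,0,0.015],[0,0,0,0.025,0.002,0,0.015],[0,0,0,0.036,0.003,0,0.015],[0,0,0,0.036,0.003,0,0.015],[0,0,0,0.036,0.003,0,0.015],[0,0,0,0.036,0.003,0,0.015],[0,0,0,0.036,0.003,0,0.015],[0,0,0,0.036,0.003,0,0.015],[0,0,0,0.036,0.003,0,0.015],[0,0,0,0.036,0.003,0,0.015],[0,0,0,0.036,0.003,0,0.015],[0,0,0,0.036,0.003,0,0.015],[0,0,0,0.036,0.003,0,0.015],[0,0,0,0.036,0.003,0,0.015],[0,0,0,0.036,0.003,0,0.015],[0,0,0,0.036,0.002,0,0.015],[0,0,0,0.025,0.001,0,0.015],[0,0,0,0.01,0,0,0.015],[0,0,0,0,0,0,0.015],[0,0,0,0,0,0,0.015]]]' 35; python3 st.py .598 .249 .35
```

```text
time: 17.53
eef_pos: [0.5985, 0.2494, 0.3523]
tcp_rot: [0.676, 0.737, -0.001, 0.0]
wrist_force: [-0.5, -2.0, -1.7]
opening: 0.024
t 17.53 p [0.5985 0.2494 0.3523] open 0.024 F [-0.5 -2.  -1.7] j [-0.85  0.42  0.57  1.4  -0.23  1.39 -0.19]
x [-0.0869  0.9962 -0.0015] y [ 0.9962  0.0869 -0.0011] z [-9.0e-04 -1.6e-03 -1.0e+00] yang 4.99
tool delta [-0.0003 -0.0006  0.0023]
```

```bash
python3 -m creep '[[[0,0,0,0,0,0.015,0.015],[0,0,0,0,0,0.02,0.015],[0,0,0,0,0,0.01,0.015],[0,0,0,0,0,0,0.015],[0,0,0,0,0,0,0.015],[0,0,0,0,0,0,0.015]]]' 35; python3 st.py .598 .249 .295
python3 - <<'E'
from h import *
import pickle
s=bot.state(); r=R.from_quat(s['tcp_rot']).as_matrix(); o=s['eef_pos'];tip=o+r@[0,0,.153]; print("tip",tip)
for n,f in (("wrist",1.5),('scene',1),('top',1)):
    c=vision.get_calibration(n); p,d=vision.camera(n); pickle.dump((c,p,d),open(f"pics/{n}8.pkl","wb"))
    u,v=proj(c,tip)[0]; print(n,u,v,"hole pred",proj(c,[.5985,.249,.133])); x0,y0=int(u)-40,int(v)-40; x0,y0=max(x0,0),max(y0,0); print(x0,y0)
    cv2.imwrite(f"pics/{n}8c.png",cv2.resize(p[y0:y0+80,x0:x0+80,::-1],None,fx=7,fy=7,interpolation=cv2.INTER_CUBIC))
E
```

```text
time: 18.03
eef_pos: [0.5995, 0.2491, 0.3092]
tcp_rot: [0.676, 0.737, 0.001, 0.0]
wrist_force: [0.5, -0.3, -1.8]
opening: 0.0237
t 18.03 p [0.5995 0.2491 0.3092] open 0.0237 F [ 0.5 -0.3 -1.8] j [-0.85  0.44  0.56  1.47 -0.24  1.3  -0.18]
x [-8.540e-02  9.963e-01  3.000e-04] y [0.9963 0.0854 0.0013] z [ 1.2e-03  4.0e-04 -1.0e+00] yang 4.9
tool delta [ 0.     -0.0016  0.0142]
tip [0.59972453 0.24917175 0.15618501]
wrist 252.47617554271844 183.33834654924314 hole pred [[251.36223625 177.78654492]]
212 143
scene 333.12840499732687 255.49474644816607 hole pred [[331.9077067 262.4764674]]
293 215
top 146.63321580222578 193.8641627656574 hole pred [[149.19928821 194.89303118]]
106 153
```

View pics/wrist8c.png

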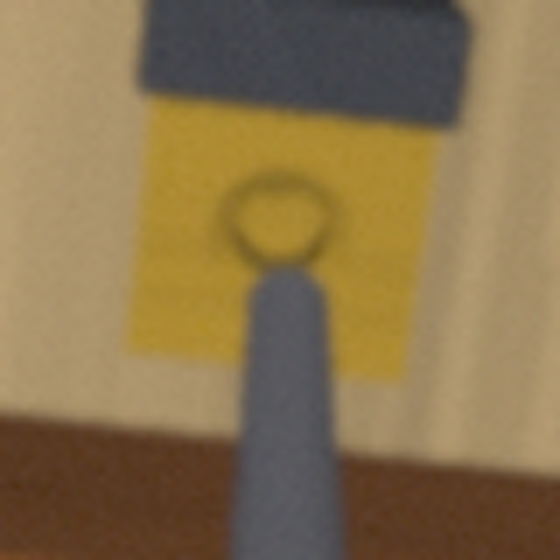

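View pics/scene8c.png

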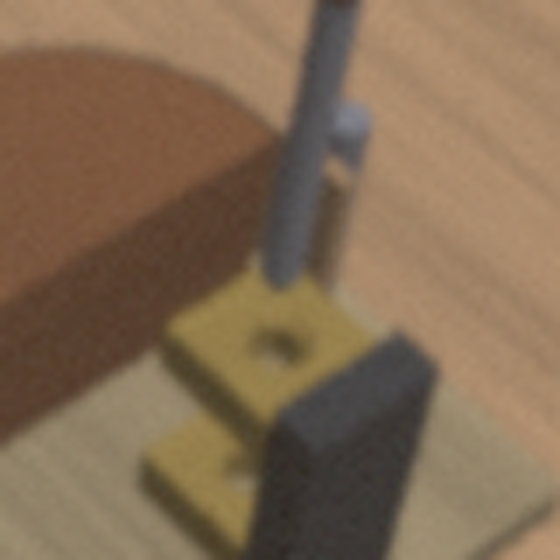

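```bash
python3 - <<'E'
from h import *
import pickle
c,p,d=pickle.load(open("pics/wrist8.pkl","rb"))
f=lambda x,y:onz(c,212+(x+.5)/7-.5,143+(y+.5)/7-.5,.133).round(4)
print("ring L,R,top",f(222,222),f(335,222),f(278,172),"centre",f(278,225))
fl,fr=f(130,350),f(402,380); print("front corners",fl,fr,np.linalg.norm(fl-fr)); e=(fr-fl)/np.linalg.norm(fr-fl); print("hole from front edge",(fl+fr)/2+.022*np.array([-e[1],e[0],0]))
c,p,d=pickle.load(open("pics/scene8.pkl","rb"))
f=lambda x,y:onz(c,293+(x+.5)/7-.5,215+(y+.5)/7-.5,.133).round(4)
print("scene ring",f(280,347), "corner left",f(165,337),"corner rear",f(245,268)); 
E
```

```text
ring L,R,top [0.5892 0.2522 0.133 ] [0.6071 0.2538 0.133 ] [0.5974 0.2611 0.133 ] centre [0.5981 0.2525 0.133 ]
front corners [0.5759 0.2296 0.133 ] [0.6205 0.2283 0.133 ] 0.04461894216585606
hole from front edge [0.59884098 0.25094066 0.133     ]
scene ring [0.6005 0.2528 0.133 ] corner left [0.6239 0.2299 0.133 ] corner rear [0.5877 0.2262 0.133 ]
```

View pics/top8c.png

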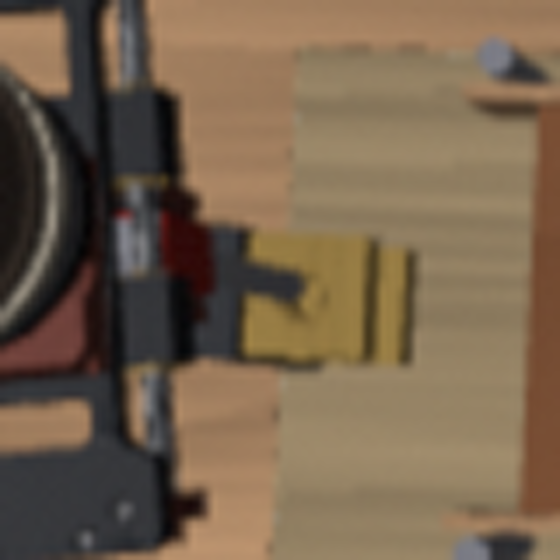

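```bash
python3 -m creep '[[[0,0,0,0.0024,-0.001,0.005,0.015],[0,0,0,0,0,0.008,0.015],[0,0,0,0,0,0.004,0.015],[0,0,0,0,0,0,0.015],[0,0,0,0,0,0,0.015]]]' 35
python3 - <<'E'
from h import *
import pickle
s=bot.state(); r=R.from_quat(s['tcp_rot']).as_matrix(); o=s['eef_pos'];tip=o+r@[0,0,.153]; print("tip",tip)
for n in ("wrist",'scene'):
    c=vision.get_calibration(n); p,d=vision.camera(n); pickle.dump((c,p,d),open(f"pics/{n}9.pkl","wb"))
    u,v=proj(c,tip)[0]; x0,y0=int(u)-30,int(v)-30; print(n,u,v,x0,y0)
    cv2.imwrite(f"pics/{n}9c.png",cv2.resize(p[y0:y0+60,x0:x0+60,::-1],None,fx=10,fy=10,interpolation=cv2.INTER_CUBIC))
E
```

```text
time: 18.6
eef_pos: [0.5975, 0.2522, 0.2904]
tcp_rot: [0.676, 0.737, -0.001, -0.0]
wrist_force: [0.1, 0.6, -2.5]
opening: 0.0237
tip [0.59732321 0.25210943 0.13743469]
wrist 252.47775393122257 183.39762815999194 222 153
scene 333.7463818127111 261.78204465374745 303 231
```

View pics/wrist9c.png

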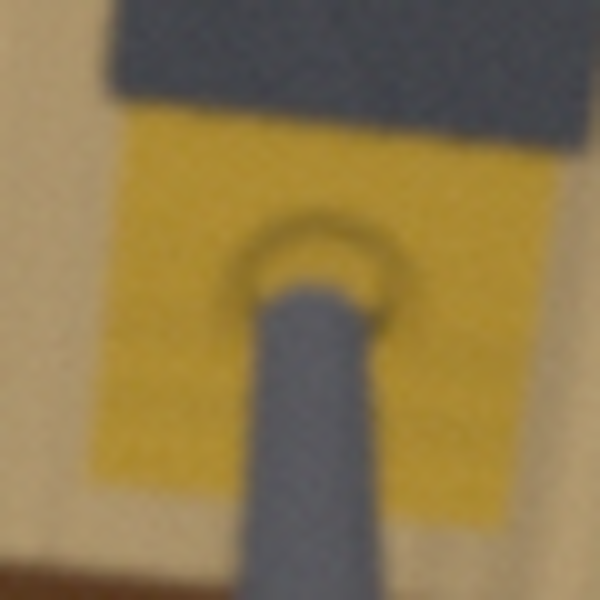

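View pics/scene9c.png

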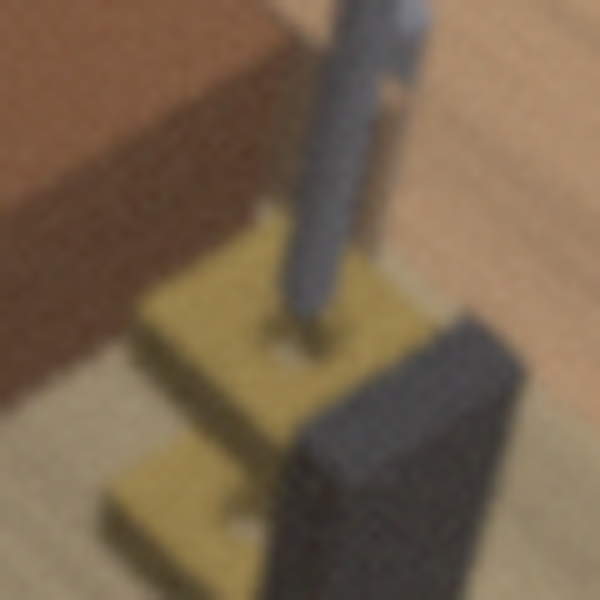

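```bash
python3 -m creep '[[[0,0,0,0.0005,0.0008,0,0.015],[0,0,0,0,0,0.002,0.015],[0,0,0,0,0,0.002,0.015],[0,0,0,0,0,0,0.015],[0,0,0,0,0,0,0.015]]]' 35
python3 - <<'E'
from h import *
import pickle
s=bot.state(); r=R.from_quat(s['tcp_rot']).as_matrix(); o=s['eef_pos'];tip=o+r@[0,0,.153]; print("tip",tip,s['wrist_force'],r[:,2])
for n in ("wrist",'scene'):
    c=vision.get_calibration(n); p,d=vision.camera(n); pickle.dump((c,p,d),open(f"pics/{n}10.pkl","wb"))
    u,v=proj(c,tip)[0]; x0,y0=int(u)-30,int(v)-30; print(n,u,v,x0,y0)
    cv2.imwrite(f"pics/{n}10c.png",cv2.resize(p[y0:y0+60,x0:x0+60,::-1],None,fx=10,fy=10,interpolation=cv2.INTER_CUBIC))
E
```

```text
time: 19.12
eef_pos: [0.5984, 0.2528, 0.2869]
tcp_rot: [0.676, 0.737, -0.0, -0.0]
wrist_force: [0.1, -0.0, -2.0]
opening: 0.0237
tip [0.5983414  0.25278543 0.13386346] [ 0.0796599 -0.0088749 -1.981311 ] [-2.80632147e-04 -1.48004341e-04 -9.99999950e-01]
wrist 252.4770403078457 183.34950978427713 222 153
scene 333.38817916147644 263.35946853893995 303 233
```

View pics/wrist10c.png

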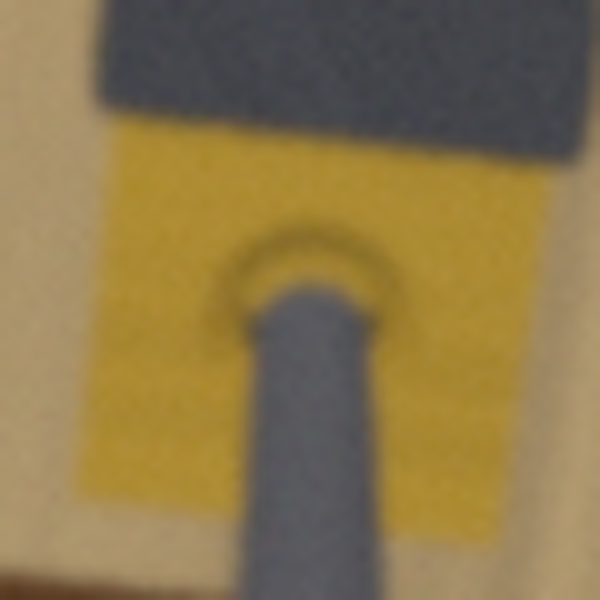

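View pics/scene10c.png

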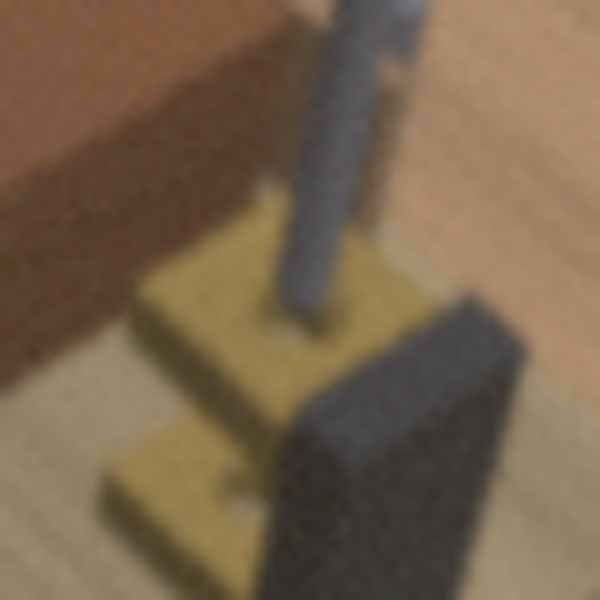

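```bash
python3 -m creep '[[[0,0,0,0,-0.0002,0.002,0.015],[0,0,0,0,0,0.003,0.015],[0,0,0,0,0,0.003,0.015],[0,0,0,0,0,0,0.015],[0,0,0,0,0,0,0.015]]]' 35;  python3 st.py
python3 - <<'E'
from h import *
import pickle
s=bot.state(); r=R.from_quat(s['tcp_rot']).as_matrix(); o=s['eef_pos'];tip=o+r@[0,0,.153]; print("tip",tip)
for n in ("wrist",'scene'):
    c=vision.get_calibration(n); p,d=vision.camera(n); pickle.dump((c,p,d),open(f"pics/{n}11.pkl","wb"))
    u,v=proj(c,tip)[0]; x0,y0=int(u)-30,int(v)-30; print(n,u,v,x0,y0)
    cv2.imwrite(f"pics/{n}11c.png",cv2.resize(p[y0:y0+60,x0:x0+60,::-1],None,fx=10,fy=10,interpolation=cv2.INTER_CUBIC))
E
```

```text
time: 19.63
eef_pos: [0.5981, 0.2528, 0.2787]
tcp_rot: [0.676, 0.737, -0.0, -0.0]
wrist_force: [-0.4, -0.4, -1.6]
opening: 0.0239
t 19.63 p [0.5981 0.2528 0.2787] open 0.0239 F [-0.4 -0.4 -1.6] j [-0.85  0.46  0.56  1.51 -0.25  1.24 -0.17]
x [-8.660e-02  9.962e-01 -2.000e-04] y [ 9.962e-01  8.660e-02 -5.000e-04] z [-5.e-04 -3.e-04 -1.e+00] yang 4.97
tip [0.5980594  0.252741   0.12569638]
wrist 252.50092365011656 183.3632508772744 222 153
scene 332.9118264852375 265.8008973042748 302 235
```

View pics/wrist11c.png

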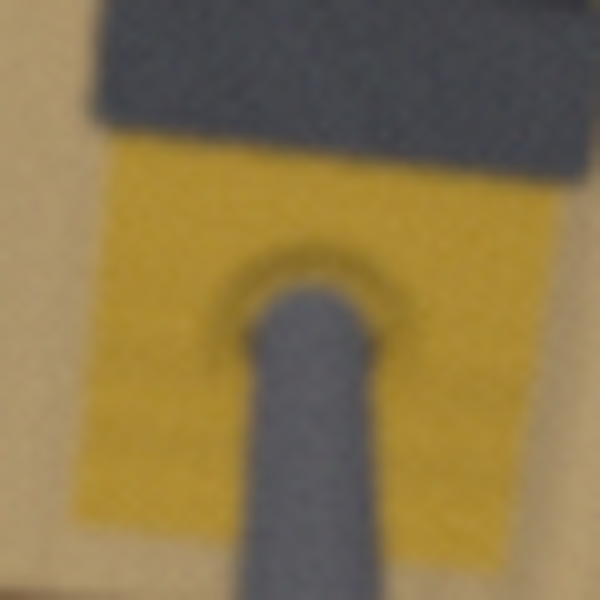

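View pics/scene11c.png

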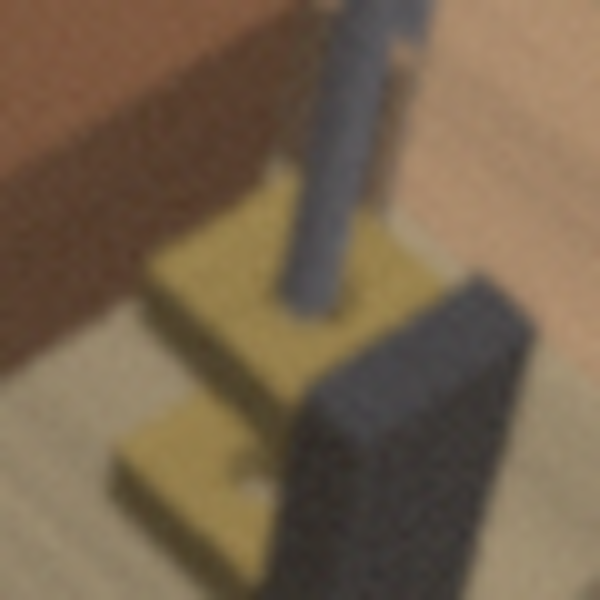

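```bash
python3 -m creep '[[[0,0,0,0,0,0.003,0.015],[0,0,0,0,0,0.004,0.015],[0,0,0,0,0,0.004,0.015],[0,0,0,0,0,0.004,0.015],[0,0,0,0,0,0,0.015],[0,0,0,0,0,0,0.015]]]' 35;  python3 st.py;  python3 -m creep '[[[0,0,0,0,0,0.004,0.015],[0,0,0,0,0,0.004,0.015],[0,0,0,0,0,0.004,0.015],[0,0,0,0,0,0.004,0.015],[0,0,0,0,0,0,0.015],[0,0,0,0,0,0,0.015]]]' 35;  python3 st.py; python3 - <<'E'
from h import *
import pickle
s=bot.state(); r=R.from_quat(s['tcp_rot']).as_matrix(); o=s['eef_pos'];tip=o+r@[0,0,.153]; print("tip",tip)
for n in ("wrist",'scene'):
    c=vision.get_calibration(n); p,d=vision.camera(n); pickle.dump((c,p,d),open(f"pics/{n}12.pkl","wb"))
    u,v=proj(c,tip)[0]; x0,y0=int(u)-30,int(v)-30; print(n,u,v,x0,y0)
    cv2.imwrite(f"pics/{n}12c.png",cv2.resize(p[y0:y0+60,x0:x0+60,::-1],None,fx=10,fy=10,interpolation=cv2.INTER_CUBIC))
E
```

```text
time: 20.23
eef_pos: [0.5981, 0.2528, 0.2636]
tcp_rot: [0.676, 0.737, -0.0, -0.0]
wrist_force: [0.2, -1.0, -1.0]
opening: 0.0242
t 20.23 p [0.5981 0.2528 0.2636] open 0.0242 F [ 0.2 -1.  -1. ] j [-0.85  0.47  0.55  1.53 -0.26  1.21 -0.17]
x [-8.660e-02  9.962e-01 -3.000e-04] y [ 9.962e-01  8.660e-02 -7.000e-04] z [-6.e-04 -4.e-04 -1.e+00] yang 4.97
time: 20.73
eef_pos: [0.5981, 0.2528, 0.2477]
tcp_rot: [0.676, 0.737, -0.0, -0.0]
wrist_force: [0.3, -0.2, -1.4]
opening: 0.0239
t 20.73 p [0.5981 0.2528 0.2477] open 0.0239 F [ 0.3 -0.2 -1.4] j [-0.85  0.48  0.55  1.55 -0.26  1.18 -0.16]
x [-8.660e-02  9.962e-01 -3.000e-04] y [ 9.962e-01  8.660e-02 -6.000e-04] z [-6.e-04 -3.e-04 -1.e+00] yang 4.97
tip [0.59803201 0.25276081 0.09466365]
wrist 252.47656899280855 183.3183250495528 222 153
scene 330.86603560027805 275.114523197336 300 245
```

View pics/wrist12c.png

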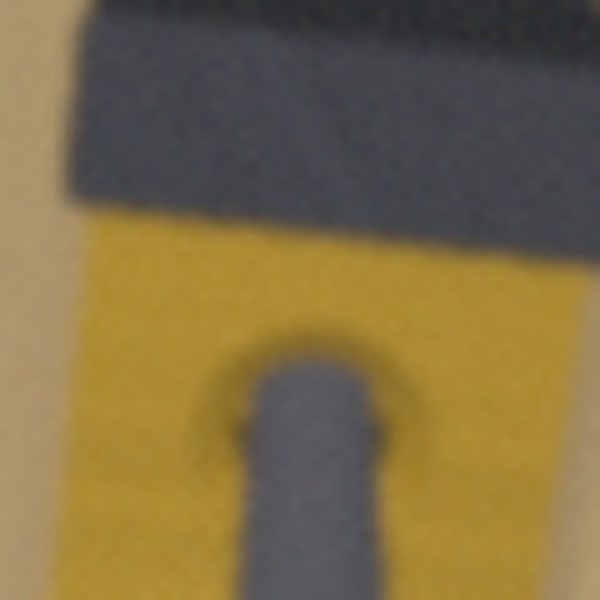

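View pics/scene12c.png

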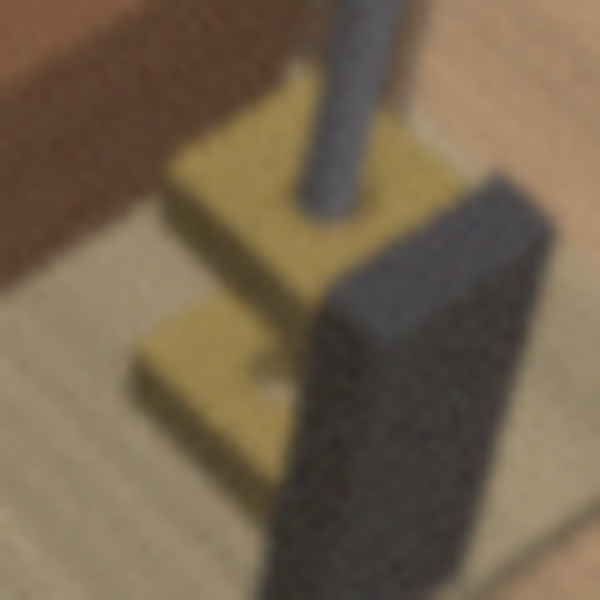

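```bash
python3 -m creep '[[[0,0,0,0,0,0.004,0.015],[0,0,0,0,0,0.005,0.015],[0,0,0,0,0,0.005,0.015],[0,0,0,0,0,0.004,0.015],[0,0,0,0,0,0,0.015],[0,0,0,0,0,0,0.015]]]' 35;  python3 st.py;  python3 -m creep '[[[0,0,0,0,0,0.003,0.015],[0,0,0,0,0,0.003,0.015],[0,0,0,0,0,0.003,0.015],[0,0,0,0,0,0.003,0.015],[0,0,0,0,0,0,0.015],[0,0,0,0,0,0,0.015]]]' 35;  python3 st.py
```

```text
time: 21.33
eef_pos: [0.5981, 0.2528, 0.2296]
tcp_rot: [0.676, 0.737, -0.0, -0.0]
wrist_force: [-0.6, 0.5, -1.4]
opening: 0.0242
t 21.33 p [0.5981 0.2528 0.2296] open 0.0242 F [-0.6  0.5 -1.4] j [-0.84  0.5   0.54  1.57 -0.27  1.14 -0.16]
x [-8.660e-02  9.962e-01 -3.000e-04] y [ 9.962e-01  8.660e-02 -7.000e-04] z [-6.e-04 -4.e-04 -1.e+00] yang 4.97
time: 21.83
eef_pos: [0.5982, 0.2528, 0.2178]
tcp_rot: [0.676, 0.737, -0.0, -0.0]
wrist_force: [0.5, 0.5, -1.5]
opening: 0.0238
t 21.83 p [0.5982 0.2528 0.2178] open 0.0238 F [ 0.5  0.5 -1.5] j [-0.84  0.51  0.54  1.59 -0.28  1.12 -0.15]
x [-8.660e-02  9.962e-01 -1.000e-04] y [ 9.962e-01  8.660e-02 -4.000e-04] z [-4.e-04 -2.e-04 -1.e+00] yang 4.97
```

```bash
python3 -m creep '[[[0,0,0,0,0,0.004,0.015],[0,0,0,0,0,0.004,0.015],[0,0,0,0,0,0.004,0.015],[0,0,0,0,0,0.003,0.015],[0,0,0,0,0,0,0.015],[0,0,0,0,0,0,0.015]]]' 35;  python3 st.py;  python3 -m creep '[[[0,0,0,0,0,0.004,0.015],[0,0,0,0,0,0.004,0.015],[0,0,0,0,0,0.003,0.015],[0,0,0,0,0,0.002,0.015],[0,0,0,0,0,0,0.015],[0,0,0,0,0,0,0.015]]]' 35;  python3 st.py
python3 - <<'E'
from h import *
import pickle
s=bot.state(); r=R.from_quat(s['tcp_rot']).as_matrix(); o=s['eef_pos']; tip=o+r@[0,0,.153];print("tip",tip)
c=vision.get_calibration("scene"); p,d=vision.camera("scene"); pickle.dump((c,p,d),open("pics/scene13.pkl","wb"))
print("pred handle bottom",proj(c,tip+[0,0,.13]),"pred tip",proj(c,tip),"bush top",proj(c,[tip[0],tip[1],.133]))
cv2.imwrite("pics/scene13c.png",cv2.resize(p[190:310,270:390,::-1],None,fx=5,fy=5,interpolation=cv2.INTER_CUBIC))
p,d=vision.camera("top");cv2.imwrite("pics/top13.png",p[:,:,::-1])
E
```

```text
time: 22.33
eef_pos: [0.5982, 0.2528, 0.2027]
tcp_rot: [0.676, 0.737, -0.0, -0.0]
wrist_force: [0.3, -0.3, -1.4]
opening: 0.0241
t 22.33 p [0.5982 0.2528 0.2027] open 0.0241 F [ 0.3 -0.3 -1.4] j [-0.84  0.52  0.53  1.6  -0.29  1.09 -0.14]
x [-8.660e-02  9.962e-01 -2.000e-04] y [ 9.962e-01  8.660e-02 -4.000e-04] z [-4.e-04 -3.e-04 -1.e+00] yang 4.97
time: 22.83
eef_pos: [0.5982, 0.2528, 0.1899]
tcp_rot: [0.676, 0.737, -0.0, -0.0]
wrist_force: [1.0, 0.2, -0.8]
opening: 0.0239
t 22.83 p [0.5982 0.2528 0.1899] open 0.0239 F [ 1.   0.2 -0.8] j [-0.83  0.54  0.52  1.62 -0.3   1.07 -0.14]
x [-8.660e-02  9.962e-01 -2.000e-04] y [ 9.962e-01  8.660e-02 -3.000e-04] z [-3.e-04 -2.e-04 -1.e+00] yang 4.97
tip [0.59815269 0.25276257 0.03687826]
pred handle bottom [[335.77817482 252.76928896]] pred tip [[327.22963836 291.38999713]] bush top [[333.38654198 263.57424419]]
```

View pics/scene13c.png

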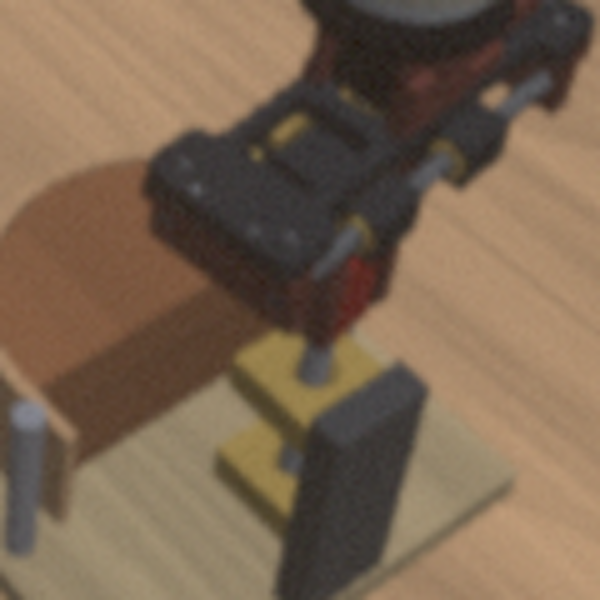

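View pics/top13.png

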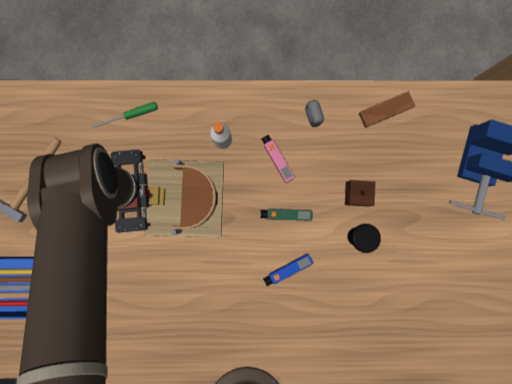

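```bash
python3 - <<'E'
from h import *
import pickle
c,p,d=pickle.load(open("pics/wrist7.pkl","rb"))
o=np.array([.6033,-.3258,.3522]); P=cloud(c,d); print("stud rel TCP",P[284:292,246:262].reshape(-1,3).mean(0)-o,"pred z +.027")
E
python3 -m creep '[[[0,0,0,0,0,0,0.015],[0,0,0,0,0,0,0.015],[0,0,0,0,0,0,0.015],[0,0,0,0,0,0,0.015],[0,0,0,0,0,0,0.015],[0,0,0,0,0,0,0.015]]]' 35; python3 st.py
```

```text
stud rel TCP [0.00059227 0.00071464 0.02667682] pred z +.027
time: 23.43
eef_pos: [0.5983, 0.2528, 0.1901]
tcp_rot: [0.676, 0.737, 0.0, -0.0]
wrist_force: [0.3, 0.1, -2.4]
opening: 0.0236
t 23.43 p [0.5983 0.2528 0.1901] open 0.0236 F [ 0.3  0.1 -2.4] j [-0.83  0.54  0.52  1.62 -0.3   1.07 -0.14]
x [-0.0866  0.9962  0.    ] y [0.9962 0.0866 0.    ] z [ 0.  0. -1.] yang 4.97
```

The depth reading puts the stud 26.7 mm above the TCP (27 mm expected). That confirms the pin's tip is at about z = 37 mm, so I'm handing in.

```bash
python3 -c "
from plant import bot
print(bot.hand_in())"
```

```text
the job is handed in; nothing more can be done
None
```

I did both parts in the order asked and handed the job in at 23.4 s, with the pin still gripped.

- **Thermometer:** I held the green one level, about 12 cm from the dot and square to it, for about 3 s. Its pose stayed steady to about 0.1 mm. I then laid it flat on the bench near where it came from, and the last top picture shows it there.
- **Pin:** I took it from the holder and lowered it through both bushings, with no contact force above the 1–2 N noise. From the grip geometry, the tip is at about z = 37 mm, midway between the lower bushing's underside (55 mm) and the board (18 mm). The handle is about 34 mm above the upper bushing. The stud depth reading agreed with the pin's assumed position in the grip to 0.3 mm.
- **Cup and bottle:** Both are still standing in the last top picture.

**Disagreements and limits:**
- The three cameras disagreed on the hole's position by about 2–3 mm. I went mainly by the wrist view of the rod against the rim.
- The form's angle was measured between −1.4° and −2.5° from different features. I used −2°, so square-on is good to about 1°.
- The tip below the lower bushing and the dot's face could not be seen directly. Both positions come from measured geometry.

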